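# Load the ink agitator and set it going

## Task

The pigment inks have settled: turn the agitator's dial to its red mark to stop it, press the clear cover down and twist it a quarter turn counter-clockwise to free it, lift it off, and stand every ink bottle from the table upright in a pocket of its own. Put the cover back on and lock it (press, twist clockwise, let it spring up), then start it by turning the dial to the mark with two dots. Leave the other things on the table alone.

Things in the scene. Friction and masses are not known exactly. Their poses are not given: they have to be found in the camera images.
- agitator: bench ink agitator, fixed to the table: white base 206 mm (x) by 330 mm (y), from y = -222 to +107 mm in its own frame. Origin on the table under the centre of the round bottle place; z up, x away from the robot, the raised console with the dial on its -y side (the robot's right). The grey deck is 60 mm above the table, the console's top 86 mm
- collar_top (a point): centre of the top of the aluminium collar on the deck round the pockets, 78 mm above the table, on the agitator's axis: 140 mm outside diameter, 18 mm high, wall 6 mm, with two outward bayonet lugs on its +x and -x sides (152 mm over the lugs). Round its foot lies a black sprung sealing ring that pushes the cover up
- pin_hole (a point): place, on the deck, of the steel locking pin (8 mm) beside the cover's rim on the console side. With the dial on red the pin is flush; on any other mark it stands 13 to 40 mm out of the deck behind an ear of the locked cover and stops the cover from turning free (or from being turned home)
- cover_grip (a point): grip point of the loose cover, on its axis, 110 mm above its underside. Clear dome, 0.28 kg, 86 mm high, open below, 173 mm over the grey rim, 194 mm over the two ears on the rim (at its +y and -y). On top a blue bar handle: 80 mm along the cover's x, 18 mm thick, 36 mm high; its top is 12 mm above this point, the dome 24 mm below. Turned by half a turn the cover fits the same
- cover_locked (a point): where the cover's grip point lies when locked: on the agitator's axis, 178 mm above the table; the handle is then along the agitator's x (either way round). The sprung ring holds it up against the lugs. To free it press it down 4 to 6 mm (5 to 9 N; it bottoms at 6 mm), keep it down while it turns counter-clockwise (from above) past 40 degrees, then lift
- cover_free (a point): where the grip point lies when the cover rests on the ring, not engaged: on the axis, 181 mm above the table. It goes on and off straight up and down when turned 40 to 140 degrees counter-clockwise of locked (best 90: handle along the agitator's y). To lock it press down to 172 to 174 mm, turn clockwise to the end stop, let it spring up to 178 mm. Lift it 80 mm or more to clear bottles
- dial (a joint): angle of the selector dial, rad, growing clockwise seen from above. Four detents (about 0.05 Nm), each marked on the console: 0 = red bar (off, cover released), 0.61 = one white dot, 1.22 = two white dots, 1.83 = three white dots. Let go, the dial springs to the nearest detent. It turns from -0.1 to 1.93
- dial_grip (a point): point on the dial's upright axis at the height to grip, 117 mm above the table: black disc 50 mm wide with a grip bar on top, 46 mm long, 14 mm thick; the bar's top is 8 mm above this point, the disc 22 mm below. The bar lies along this point's x axis, which points to the end with the white line. At 0 that is 52.5 degrees left (counter-clockwise) of the agitator's x, at 1.22 17.5 degrees right
- pocket_0 (a point): centre of the mouth of a bottle pocket, 77 mm above the table, 1 mm below the collar's top: a round black cup 49 mm wide inside (54 mm at its flared mouth), 45 mm deep (floor 32 mm above the table), 34.5 mm from the agitator's axis, 60 degrees counter-clockwise of the agitator's x. The mouths of the three cups nearly touch
- pocket_1 (a point): the same for the pocket at 180 degrees (nearest the robot)
- pocket_2 (a point): the same for the pocket at 300 degrees
- cyan_ink_a_mid (a point): centre, 56 mm above its foot, of a white ink bottle with a cyan-blue label and a black cap, 44 mm wide up to 94 mm, 112 mm tall with its cap, 0.12 kg, standing; may be absent. Loaded, this point is 88 mm above the table, and the upper 67 mm of the bottle stand out of the cup. z is up along the bottle
- magenta_ink_mid (a point): centre, 56 mm above its foot, of a white ink bottle with a magenta label and a black cap, 44 mm wide up to 94 mm, 112 mm tall with its cap, 0.12 kg, standing; may be absent. Loaded, this point is 88 mm above the table, and the upper 67 mm of the bottle stand out of the cup. z is up along the bottle
- cyan_ink_b_mid (a point): centre, 56 mm above its foot, of a white ink bottle with a cyan-blue label (the second of two alike) and a black cap, 44 mm wide up to 94 mm, 112 mm tall with its cap, 0.12 kg, standing; may be absent. Loaded, this point is 88 mm above the table, and the upper 67 mm of the bottle stand out of the cup. z is up along the bottle
- glue_bottle: white glue bottle with an orange nozzle and a blue label, 55 mm wide, 155 mm tall, standing; not ink, it stays where it is. Origin: centre of its underside
- stapler: black desk stapler, 34x152x53 mm. Origin: centre of its underside
- tape_measure: yellow and black pocket tape measure lying flat, 63x76x37 mm. Origin: centre of its underside
- note_pad: yellow cube of note sheets, 77x77x44 mm. Origin: centre of its underside
- sheet_weight: blue domed sheet weight, 44 mm wide, 36 mm high. Origin: centre of its underside
Mind the look-alikes: they are no part of the job. Leave any orange or purple look-alike of the part that bears cyan_ink_a_mid alone.

How it is judged (in metres and radians):
On the way, in this order (a step that is already met when the one before it is completed fails the run):
1. the dial is on the red mark while the cover is still locked (value of joint dial between -0.13 and 0.13 rad and x of cover_grip in the frame of agitator between -0.006 and 0.006 m and y of cover_grip in the frame of agitator between -0.006 and 0.006 m and z of cover_grip in the frame of agitator between 0.1755 and 0.18 m and angle between the x axis of cover_grip and the x axis of agitator, either way round below 0.12 rad and angle between cover_grip's own z axis and vertical below 0.05 rad), for 0.2 s.
2. the cover is off: lifted clear of the collar ((z of cover_grip in the frame of agitator above 0.215 m or horizontal distance between cover_grip and agitator above 0.1 m)), for 0.2 s.
3. every ink bottle stands upright in a pocket, the dial still on red ((horizontal distance between cyan_ink_a_mid and pocket_0 below 0.008 m or horizontal distance between cyan_ink_a_mid and pocket_1 below 0.008 m or horizontal distance between cyan_ink_a_mid and pocket_2 below 0.008 m) and z of cyan_ink_a_mid in the frame of agitator between 0.08 and 0.096 m and angle between each of cyan_ink_a_mid, magenta_ink_mid, cyan_ink_b_mid's own z axis and vertical below 0.15 rad and (horizontal distance between magenta_ink_mid and pocket_0 below 0.008 m or horizontal distance between magenta_ink_mid and pocket_1 below 0.008 m or horizontal distance between magenta_ink_mid and pocket_2 below 0.008 m) and z of magenta_ink_mid in the frame of agitator between 0.08 and 0.096 m and (horizontal distance between cyan_ink_b_mid and pocket_0 below 0.008 m or horizontal distance between cyan_ink_b_mid and pocket_1 below 0.008 m or horizontal distance between cyan_ink_b_mid and pocket_2 below 0.008 m) and z of cyan_ink_b_mid in the frame of agitator between 0.08 and 0.096 m and value of joint dial between -0.13 and 0.13 rad), for 0.3 s.
4. the cover is locked again over the bottles, the dial still on red (all of step 3 and x of cover_grip in the frame of agitator between -0.006 and 0.006 m and y of cover_grip in the frame of agitator between -0.006 and 0.006 m and z of cover_grip in the frame of agitator between 0.1755 and 0.18 m and angle between the x axis of cover_grip and the x axis of agitator, either way round below 0.12 rad and angle between cover_grip's own z axis and vertical below 0.05 rad), for 0.3 s.
5. the dial is on the mark with two dots (value of joint dial between 1.092 and 1.352 rad and x of cover_grip in the frame of agitator between -0.006 and 0.006 m and y of cover_grip in the frame of agitator between -0.006 and 0.006 m and z of cover_grip in the frame of agitator between 0.1755 and 0.18 m and angle between the x axis of cover_grip and the x axis of agitator, either way round below 0.12 rad and angle between cover_grip's own z axis and vertical below 0.05 rad), for 0.3 s.
At the end, for the whole second after the job is handed in: Dial on the two-dot mark (within 0.13 rad); cover locked: on the agitator's axis within 6 mm, level, grip point 178 mm above the table (-2.5/+2 mm), handle along the agitator's x within 0.12 rad; every ink bottle present upright (0.15 rad) on a pocket's floor, within 8 mm of its centre (all of step 5 and (horizontal distance between cyan_ink_a_mid and pocket_0 below 0.008 m or horizontal distance between cyan_ink_a_mid and pocket_1 below 0.008 m or horizontal distance between cyan_ink_a_mid and pocket_2 below 0.008 m) and z of cyan_ink_a_mid in the frame of agitator between 0.08 and 0.096 m and angle between each of cyan_ink_a_mid, magenta_ink_mid, cyan_ink_b_mid's own z axis and vertical below 0.15 rad and (horizontal distance between magenta_ink_mid and pocket_0 below 0.008 m or horizontal distance between magenta_ink_mid and pocket_1 below 0.008 m or horizontal distance between magenta_ink_mid and pocket_2 below 0.008 m) and z of magenta_ink_mid in the frame of agitator between 0.08 and 0.096 m and (horizontal distance between cyan_ink_b_mid and pocket_0 below 0.008 m or horizontal distance between cyan_ink_b_mid and pocket_1 below 0.008 m or horizontal distance between cyan_ink_b_mid and pocket_2 below 0.008 m) and z of cyan_ink_b_mid in the frame of agitator between 0.08 and 0.096 m); the robot touches nothing.
It fails at once if a bystander is pushed more than 40 mm from its place (distance of any of glue_bottle, stapler, tape_measure, note_pad, sheet_weight from where it was at the start of the episode above 0.04 m).
It fails at once if the glue bottle is knocked over (angle between glue_bottle's own z axis and vertical above 0.6 rad).
Of cyan_ink_a, magenta_ink, cyan_ink_b only 2 to 3 are there at a start; the rules pass over those that are not, and their reading is None.
At some moment in a run one of cover may be knocked a few centimetres aside while the robot is not near it.
It also fails if it takes over 208 s, if anything falls off the work surface, if the arm or the gripper's body presses on something with over 40 N, if the wrist force passes 120 N, or if a joint passes its speed limit or range.

## Robot

A 7-joint arm with a two-finger parallel gripper is mounted at the origin on a cart in front of the work surface, level with it; the furniture and walls round the work are solid. World frame = base frame: x ahead of the robot, y to its left, z up, the work surface at z = 0. Lengths are in m, angles in degrees, forces in N, time in s.
With the tool pointing down it reaches from about 0.35 to 0.775 m from the base axis. Payload 3.1 kg.
Tool frame: the origin (TCP) lies on the centre line of the jaws, within the pads' length; the fingertips stand 17 mm ahead of it and the grasp point (between the pads) lies 2 mm behind it (robot.tip_reach is the distance from the TCP to the fingertips, in m); z points along the fingers, y is the direction in which the jaws open and shut (so a half turn about z gives the same grasp; the last joint's range is limited). The gripper opens to 85 mm and grips with 20 to 120 N. Pads are 22 mm wide; open, the fingers measure 114 mm over their backs; the gripper's body (76 mm by 85 mm) begins 54 mm behind the grasp point. The pads swing forward as they close: fully open they stand 13 mm farther back than shut.
Start: joints at [-66.217, 17.813, 0.802, 86.603, -0.252, 75.585, -1.558], TCP at [0.243, 0.494, 0.248] pointing down, gripper open.
Joint ranges: [-154.91, 154.91], [-16.99, 109.72], [-72.82, 74.43], [7.12, 147.25], [-82.49, 262.49], [11.32, 116.49], [-174.64, 174.64]. Speed limits (degrees/s): [159.86, 159.86, 180, 180, 180, 180, 180].

## Interface

Orientations are given as [roll, pitch, yaw] about the fixed x, y, z axes, in that order (R = Rz(yaw) Ry(pitch) Rx(roll)).
In Python, from station import robot, fingers, vision, workorder, recognise gives the robot as it stands. Calls block until the motion is done:
- robot.move_to(position, orientation): joint-space move of the TCP to a pose.
- robot.line_to(position, orientation=None, velocity=0.15, f_stop=None): straight line of the TCP; orientation=None keeps the orientation; velocity is the mean speed in m/s. With f_stop (N) it stops when the force on the tool has changed by that much, and returns True; else False.
- robot.move_j(angles): joint-space move.
- fingers.gripper_to(opening, force=None): opening from 0.0 (shut) to 1.0 (fully open); force is the grip in N (None keeps the last); returns when the fingers have stopped.
- robot.pause(seconds).
- robot.inverse_kinematics(position, orientation): joint angles nearest the present ones, or None.
- vision.grab_frame(name): name is "scene" or "top" or "wrist"; returns the picture (420x560x3 uint8, red, green, blue); there is no depth.
- vision.calibration(name): a dict with "mtx" (3x3 intrinsics, pixels), "extrinsics" (4x4, takes a point from world to camera coordinates); the wrist camera has in their place "T_tool_cam" (4x4, takes a point from camera to tool coordinates, whose origin is the TCP and whose axes are the flange's). Camera axes: x right, y up, looking along -z (the intrinsics and any distortion apply to the point x, -y, -z); pixel columns grow to the right and rows downward; lengths in m; the calibration is good to about 2 mm. A picture is of the moment at which its call begins: read the wrist's pose just before it. calibration takes no time and is no camera call.
A pose or a line that the arm cannot do raises robot.PlanningError and nothing moves.
- workorder.close_job(): hands the job in, once; it reports no verdict.
Trained networks look in the newest picture that a camera, given by its name, has taken for a name from the list of things; names that differ only in an ending like _2 or _b are one class to them, and where a whole thing is asked for, a point or a joint stands for the part that bears it (a point fixed in the world has none). Each returns a list of dicts, best first, with "p" (0 to 1); they miss things now and then, are a little off and sometimes report something else, mostly with a low value. They report only what shows in the picture. A call takes as long as a camera call. They do not tell look-alikes from the thing itself.
- recognise(label, camera): "rect" ([centre column, centre row, width, height] in pixels, round what is visible of it).
Readings, each from a call of its own:
- robot.current_time_s(): time.
- robot.current_joint_positions(): joint angles.
- robot.current_dq(): joint speeds.
- robot.current_joint_torque(): joint torques, N m.
- robot.current_tool_pos(): TCP position.
- robot.current_eef_rot(): TCP orientation.
- robot.current_contact_force(): force on the tool from outside, world axes, zero at the start.
- robot.current_torque(): the same for the moment, N m.
- robot.current_finger_gap(): opening from 0.0 (shut) to 1.0 (fully open).
Only numpy, scipy, OpenCV 4.12 (cv2) and the standard library are available. Lean on these libraries where they do the work, as an engineer would, in place of code of your own. Each camera call takes 0.05 s, during which the arm holds its last target.

## Working session

There is one attempt and no reset: what is moved stays moved. The work goes in short steps, each a Python script; the robot and the scene stay as the last script left them, time stands still between calls to the robot, and variables do not carry over. Pictures are saved under pics/ and viewed, and the job is handed in when it is done.

```bash
ls; mkdir -p pics
python3 - <<'E'
from station import robot, fingers, vision, recognise
import cv2,numpy as np
for n in ["scene","top","wrist"]:
    im=vision.grab_frame(n); cv2.imwrite(f"pics/{n}0.png",im[:,:,::-1])
    c=vision.calibration(n); print(n,{k:np.round(v,4).tolist() if not isinstance(v,str) else v for k,v in c.items()})
    if n!="wrist":
        for l in ["agitator","cover_grip","dial","cyan_ink_a_mid","magenta_ink_mid","glue_bottle"]:
            print(l,[(np.round(d["rect"]).tolist(),round(d["p"],2)) for d in recognise(l,n)])
print(robot.current_time_s(),robot.current_tool_pos(),robot.current_eef_rot(),robot.tip_reach)
E
```

```text
pics
scene {'mtx': [[400.0725, 0.0, 277.0112], [0.0, 400.0725, 209.1271], [0.0, 0.0, 1.0]], 'extrinsics': [[0.5803, -0.8144, 0.0085, -0.3278], [0.5722, 0.4151, 0.7073, -0.4408], [-0.5795, -0.4056, 0.7069, -1.1832], [0.0, 0.0, 0.0, 1.0]]}
agitator [([307.0, 259.0, 102.0, 61.0], 0.65)]
cover_grip [([291.0, 234.0, 52.0, 51.0], 0.85)]
dial [([287.0, 194.0, 21.0, 23.0], 0.52), ([335.0, 249.0, 13.0, 14.0], 0.51)]
cyan_ink_a_mid [([377.0, 308.0, 20.0, 28.0], 0.76), ([341.0, 312.0, 16.0, 27.0], 0.56), ([153.0, 213.0, 19.0, 21.0], 0.4), ([306.0, 262.0, 105.0, 63.0], 0.2)]
magenta_ink_mid [([210.0, 233.0, 12.0, 25.0], 0.63), ([305.0, 260.0, 102.0, 68.0], 0.2)]
glue_bottle [([388.0, 282.0, 22.0, 35.0], 0.65)]
top {'mtx': [[404.106, 0.0, 281.8112], [0.0, 404.106, 210.2384], [0.0, 0.0, 1.0]], 'extrinsics': [[-0.0052, -0.9998, -0.0173, 0.0422], [0.9935, -0.0071, 0.1133, -0.5936], [-0.1134, -0.0166, 0.9934, -1.5262], [0.0, 0.0, 0.0, 1.0]]}
agitator []
cover_grip [([309.0, 221.0, 46.0, 46.0], 0.77)]
dial [([325.0, 218.0, 95.0, 68.0], 0.66), ([354.0, 212.0, 12.0, 13.0], 0.6)]
cyan_ink_a_mid [([171.0, 269.0, 24.0, 18.0], 0.73), ([405.0, 263.0, 17.0, 14.0], 0.61), ([403.0, 241.0, 18.0, 13.0], 0.55), ([384.0, 262.0, 16.0, 9.0], 0.46), ([326.0, 220.0, 95.0, 70.0], 0.38)]
magenta_ink_mid [([326.0, 219.0, 97.0, 65.0], 0.7)]
glue_bottle [([405.0, 210.0, 14.0, 17.0], 0.66)]
wrist {'mtx': [[359.9689, 0.0, 274.8426], [0.0, 359.9689, 208.532], [0.0, 0.0, 1.0]], 'T_tool_cam': [[-0.0002, 0.9463, 0.3232, 0.0828], [1.0, -0.0004, 0.0018, 0.0003], [0.0018, 0.3232, -0.9463, -0.1257], [0.0, 0.0, 0.0, 1.0]]}
0.75 [0.24260804 0.49365537 0.2483583 ] [1.79991659e+02 1.90431589e-03 1.53830219e+02] 0.017
```

Run:
```python
import cv2
a=cv2.imread("pics/scene0.png");b=cv2.imread("pics/top0.png")
cv2.imwrite("pics/s1.png",cv2.resize(a[150:400,100:480],(800,526),interpolation=cv2.INTER_CUBIC))
cv2.imwrite("pics/t1.png",cv2.resize(b[130:340,130:450],(800,525),interpolation=cv2.INTER_CUBIC))
```

```text
(no output)
```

View pics/s1.png

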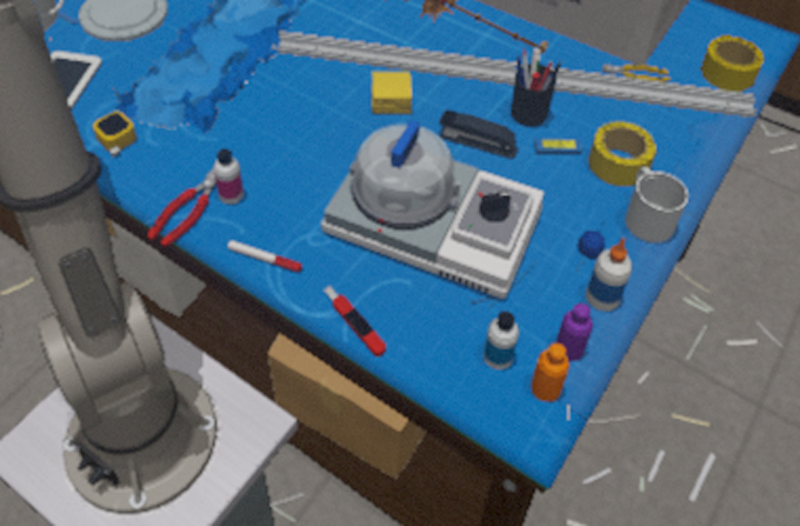

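View pics/t1.png

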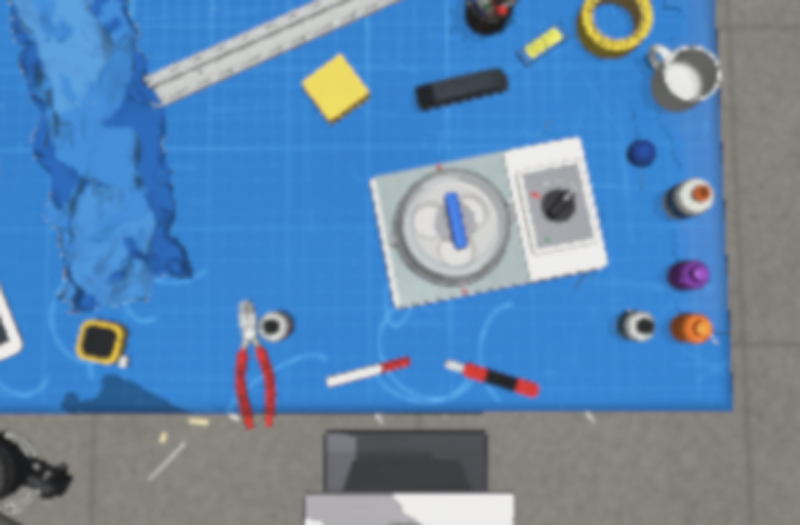

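View pics/wrist0.png

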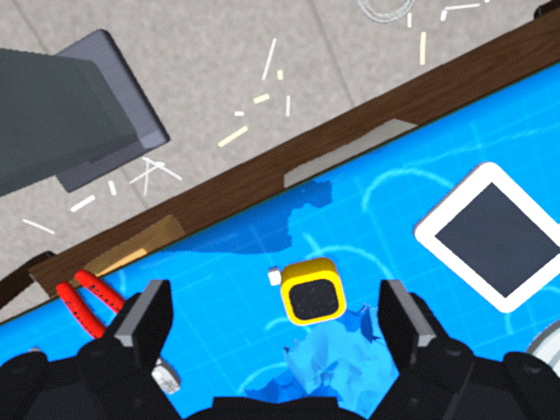

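```bash
cat > h.py <<'E'
from station import robot, fingers, vision, workorder, recognise
import cv2,numpy as np
from scipy.spatial.transform import Rotation as R
def Ttool():
    T=np.eye(4);T[:3,3]=robot.current_tool_pos();T[:3,:3]=R.from_euler('xyz',robot.current_eef_rot(),degrees=True).as_matrix();return T
def cam(name):
    """grab picture; returns im,K,Twc(world->cam)"""
    c=vision.calibration(name)
    if name=="wrist": E=np.linalg.inv(Ttool()@np.array(c["T_tool_cam"]))
    else: E=np.array(c["extrinsics"])
    return vision.grab_frame(name),np.array(c["mtx"]),E
D=None
def proj(P,K,E):
    P=np.atleast_2d(P);q=P@E[:3,:3].T+E[:3,3]
    return np.c_[K[0,0]*q[:,0]/-q[:,2]+K[0,2],-K[1,1]*q[:,1]/-q[:,2]+K[1,2]]
def unproj(uv,z,K,E):
    uv=np.atleast_2d(uv).astype(float)
    d=np.c_[(uv[:,0]-K[0,2])/K[0,0],-(uv[:,1]-K[1,2])/K[1,1],-np.ones(len(uv))]@E[:3,:3]
    c=-E[:3,:3].T@E[:3,3]
    return c+d*((z-c[2])/d[:,2])[:,None]
def save(im,n,box=None,sc=1):
    im=im[:,:,::-1]
    if box: im=im[box[1]:box[3],box[0]:box[2]]
    if sc!=1: im=cv2.resize(im,None,fx=sc,fy=sc,interpolation=cv2.INTER_CUBIC)
    cv2.imwrite(f"pics/{n}.png",im)
def dump(name):
    im,K,E=cam(name);return im,K,E
E
python3 - <<'E'
from h import *
c=vision.calibration("top");print(c.keys());K,E=np.array(c["mtx"]),np.array(c["extrinsics"])
def f(n,x,y,z):
    print(n,unproj([130+x/2.5,130+y/2.5],z,K,E).round(3))
for p in [(373,180),(582,138),(607,268),(397,308)]: f("base",*p,.06)
f("handle",456,222,.185);f("dial",559,206,.125);f("magenta cap",270,326,.112);f("cyan cap",644,326,.112);f("glue",700,193,.155)
f("dometop",453,223,.15)
E
```

```text
dict_keys(['mtx', 'extrinsics'])
base [[0.623 0.048 0.06 ]]
base [[ 0.685 -0.271  0.06 ]]
base [[ 0.487 -0.303  0.06 ]]
base [[0.429 0.013 0.06 ]]
handle [[ 0.546 -0.07   0.185]]
dial [[ 0.574 -0.223  0.125]]
magenta cap [[0.403 0.197 0.112]]
cyan cap [[ 0.4   -0.343  0.112]]
glue [[ 0.588 -0.418  0.155]]
dometop [[ 0.548 -0.068  0.15 ]]
```

Run:
```python
from h import *
robot.move_to([0.54,-0.15,0.38],[180,0,101])
print(robot.current_time_s(),robot.current_joint_positions())
im,K,E=cam("wrist");save(im,"w1",sc=1.4);np.savez("w1.npz",im=im,K=K,E=E)
for l in ["cover_grip","dial","dial_grip","cyan_ink_a_mid"]:
    print(l,[(np.round(d["rect"]).tolist(),round(d["p"],2)) for d in recognise(l,"wrist")])
im,K,E=cam("scene");save(im,"s2",(100,150,480,400),2)
```

```text
3.3 [-22.51809471  23.55556708  56.63221437  70.18392044 -19.63681377
  96.01959361  40.82118379]
cover_grip [([303.0, 89.0, 166.0, 178.0], 0.79), ([294.0, 232.0, 39.0, 45.0], 0.54), ([300.0, 130.0, 181.0, 259.0], 0.4)]
dial [([293.0, 231.0, 38.0, 45.0], 0.59)]
dial_grip [([296.0, 230.0, 37.0, 45.0], 0.96)]
cyan_ink_a_mid [([155.0, 269.0, 48.0, 54.0], 0.83), ([201.0, 332.0, 38.0, 64.0], 0.6)]
```

View pics/w1.png

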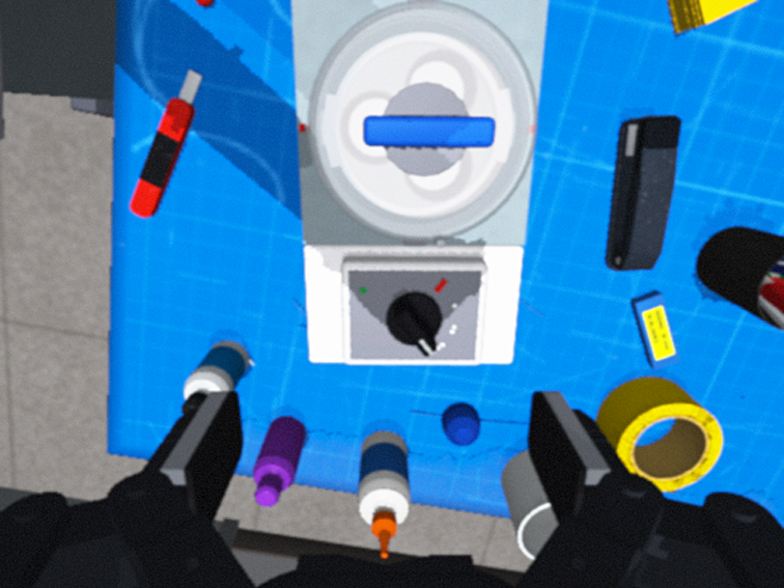

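View pics/s2.png

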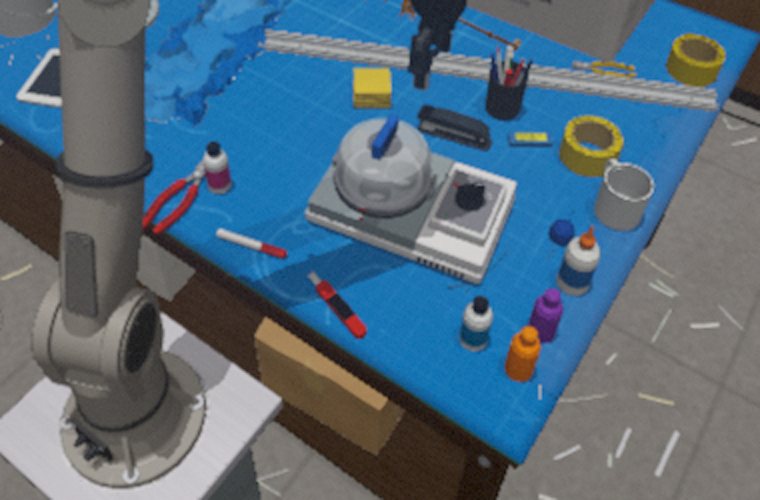

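Run:
```python
from h import *
d=np.load("w1.npz");im,K,E=d["im"],d["K"],d["E"]
hsv=cv2.cvtColor(im,cv2.COLOR_RGB2HSV)
m=((hsv[...,0]>105)&(hsv[...,0]<125)&(hsv[...,1]>150)).astype(np.uint8);m[:, :255]=0;m[:,358:]=0;m[120:]=0;m[:70]=0
cs,_=cv2.findContours(m,0,2);c=max(cs,key=cv2.contourArea);r=cv2.minAreaRect(c);print(r)
print("handle corners",unproj(cv2.boxPoints(r),.19,K,E).round(4).tolist());print(unproj([r[0]],.19,K,E))
for p in [(305,245),(522,245),(514,362),(309,362),(292,0),(548,0)]: print(p,unproj(np.array(p)/1.4,.06,K,E).round(4))
# dial dark
g=im.max(2);m=((g<70)).astype(np.uint8);m[:,:260]=0;m[:,330:]=0;m[260:]=0;m[:200]=0
cs,_=cv2.findContours(m,0,2);c=max(cs,key=cv2.contourArea);print("dial",cv2.boundingRect(c),unproj([cv2.minEnclosingCircle(c)[0]],.11,K,E))
save(im,"w1d",(230,30,390,270),2.5)
```

```text
((306.0, 93.5), (21.0, 92.0), 90.0)
handle corners [[0.5121, -0.0673, 0.19], [0.5868, -0.0526, 0.19], [0.5911, -0.0688, 0.19], [0.5151, -0.0838, 0.19]]
[[ 0.5512789  -0.06806677  0.19      ]]
(305, 245) [[ 0.4742 -0.1863  0.06  ]]
(522, 245) [[ 0.6668 -0.1482  0.06  ]]
(514, 362) [[ 0.692 -0.263  0.06 ]]
(309, 362) [[ 0.4948 -0.302   0.06  ]]
(292, 0) [[0.4363 0.0057 0.06  ]]
(548, 0) [[0.632  0.0441 0.06  ]]
dial (276, 208, 40, 46) [[ 0.58116352 -0.22220411  0.11      ]]
```

View pics/w1d.png

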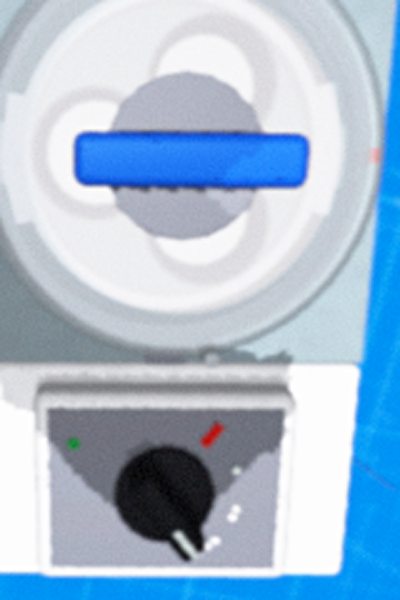

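View pics/top0.png

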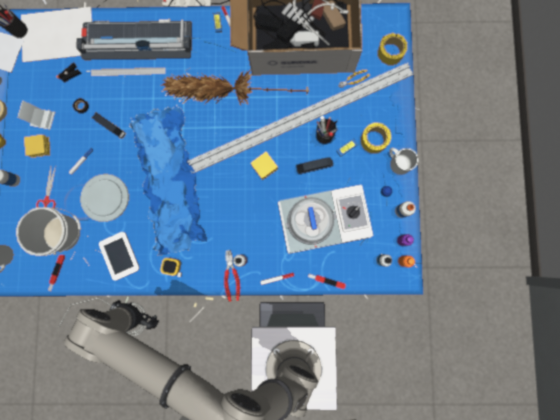

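Run:
```python
from h import *
for y0 in (-41.5,138.5):
    for dy in (0,35,70,105):
        y=y0+dy; y=(y+180)%360-180
        q=robot.inverse_kinematics([.581,-.222,.117],[180,0,y]); print(y,None if q is None else np.round(q,1))
for y0 in (11,-169):
    for dy in (0,30,60,90,95):
        y=y0+dy; y=(y+180)%360-180
        q=robot.inverse_kinematics([.551,-.068,.178],[180,0,y]); print(y,None if q is None else np.round(q,1))
```

```text
-41.5 [-18.1  46.2  64.3  86.7 -42.5  74.2 -80.4]
-6.5 [-19.7  48.9  69.   86.7 -46.3  76.6 -42.9]
28.5 [-16.9  44.5  61.2  86.6 -40.   72.9 -12.1]
63.5 [-13.9  41.3  54.4  86.5 -34.8  70.3  19.2]
138.5 [ -7.6  36.9  42.2  86.3 -26.   66.9  87.7]
173.5 [ -3.7  35.2  35.5  86.1 -21.6  65.7 119.3]
-151.5 [  0.5  33.8  28.8  85.9 -17.2  64.7 151. ]
-116.5 [ 50.7  41.6 -51.5  83.7  33.4  70.8 148.7]
11 [-40.5  36.7  70.7  93.8 -35.6  75.6 -42.9]
41 [-38.1  33.3  64.9  93.7 -31.3  73.3 -16.5]
71 [-34.8  30.2  58.1  93.6 -26.8  71.4   9.6]
101 [-32.1  28.3  53.3  93.5 -23.8  70.3  37.1]
106 [-31.6  28.   52.4  93.5 -23.3  70.1  41.6]
-169 [-20.8  23.7  35.5  93.1 -14.6  67.9 119. ]
-139 [-16.6  22.7  29.5  93.  -11.9  67.4 146.6]
-109 [-12.7  22.1  24.2  92.8  -9.6  67.1 174.6]
-79 [ 46.4  34.2 -61.7  90.5  30.9  74.1 171.1]
-74 [ -38.    33.2   64.6   93.7  -31.1   73.2 -131.7]
```

Run:
```python
from h import *
robot.move_j([21,14,0,78,0,88,-110]); print(robot.current_tool_pos(),robot.current_eef_rot())
robot.move_to([.581,-.222,.25],[180,0,-41.5]); print(np.round(robot.current_joint_positions(),1),robot.current_time_s())
im,K,E=cam("wrist");save(im,"w2",sc=1.4);np.savez("w2.npz",im=im,K=K,E=E)
for y0 in (-41.5,138.5):
    for dy in (0,35,70,105):
        y=y0+dy; y=(y+180)%360-180
        q=robot.inverse_kinematics([.581,-.222,.117],[180,0,y]); print(y,None if q is None else np.round(q,1))
```

```text
[ 0.49073223 -0.20667762  0.3462333 ] [ 1.79991671e+02  1.34187500e-02 -4.09902876e+01]
[  19.5   26.4   -0.3   73.9    0.2   79.7 -112.2] 6.4333
-41.5 [  19.7   31.6   -0.5   85.     0.3   63.3 -112.4]
-6.5 [ 23.8  31.9  -6.7  84.8   3.9  63.5 -80.1]
28.5 [ 28.3  32.4 -13.5  84.6   8.   63.9 -48.2]
63.5 [ 32.7  33.3 -20.2  84.4  12.1  64.5 -16.2]
138.5 [ 44.6  37.5 -39.8  83.9  25.   67.6  49.5]
173.5 [ 55.2  46.5 -61.9  83.5  41.5  74.8  73.5]
-151.5 [ 55.2  46.5 -61.9  83.5  41.5  74.8 108.5]
-116.5 [ -13.6   41.    53.7   86.5  -34.2   70.  -161.2]
```

View pics/w2.png

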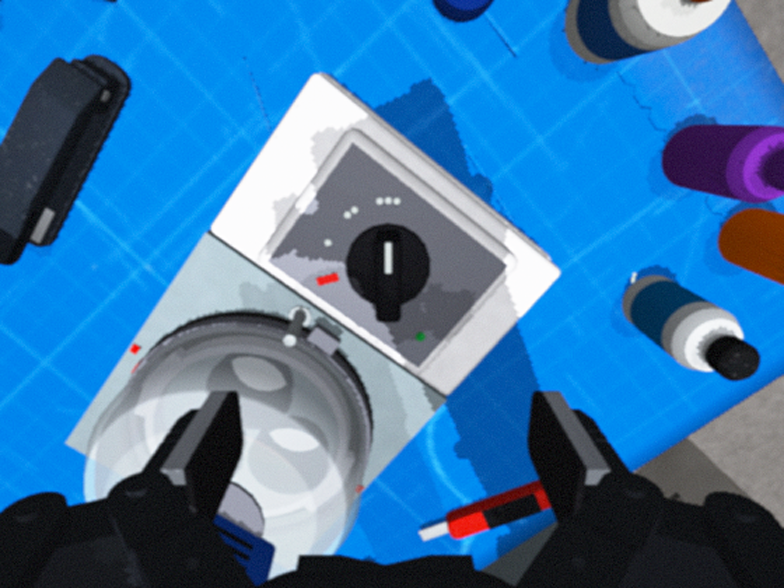

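```bash
cat >> h.py <<'E'
def down(yaw): return [180,0,(yaw+180)%360-180]
def yaw(): return robot.current_eef_rot()[2]
def st(): print("t %.2f pos %s rot %s F %s gap %.3f"%(robot.current_time_s(),np.round(robot.current_tool_pos(),4),np.round(robot.current_eef_rot(),2),np.round(robot.current_contact_force(),1),robot.current_finger_gap()))
E
python3 - <<'E'
from h import *
d=np.load("w2.npz");im,K,E=d["im"],d["K"],d["E"]
print(unproj(np.array([[388,276],[388,235],[388,318]])/1.4,.125,K,E))
print(unproj(np.array([[388,266]])/1.4,.095,K,E))
st(); robot.line_to([.581,-.222,.25],down(-38)); st()
robot.line_to([.581,-.222,.25],down(-41.5)); st()
E
```

```text
[[ 0.58456758 -0.22787403  0.125     ]
 [ 0.60087553 -0.24224452  0.125     ]
 [ 0.56690121 -0.21230651  0.125     ]]
[[ 0.58200766 -0.22596604  0.095     ]]
t 6.48 pos [ 0.581  -0.2225  0.252 ] rot [-1.7998e+02 -1.3000e-01 -4.1520e+01] F [ 0.7 -0.5 -0.3] gap 0.994
t 6.73 pos [ 0.581  -0.2226  0.2527] rot [-179.94   -0.23  -38.12] F [0.6 0.1 0.3] gap 1.001
t 6.98 pos [ 0.5809 -0.2222  0.251 ] rot [-1.7998e+02 -8.0000e-02 -4.1480e+01] F [ 0.1  0.3 -0.6] gap 1.000
```

Run:
```python
from h import *
p=[.5828,-.2265]
fingers.gripper_to(0.45)
robot.line_to(p+[.16],down(-41.5)); st()
print(robot.line_to(p+[.119],velocity=.08,f_stop=8)); st()
fingers.gripper_to(0,force=30); st()
im,K,E=cam("wrist");save(im,"w3")
```

```text
t 8.26 pos [ 0.5835 -0.2267  0.161 ] rot [-1.7996e+02 -1.0000e-01 -4.1500e+01] F [ 0.2 -0.2  0.6] gap 0.452
False
t 8.92 pos [ 0.583  -0.2266  0.1191] rot [-1.7999e+02 -2.0000e-02 -4.1500e+01] F [ 0.1 -0.4  0.4] gap 0.445
t 9.25 pos [ 0.5834 -0.2267  0.1199] rot [-1.7996e+02 -9.0000e-02 -4.1500e+01] F [0.3 0.2 0.7] gap 0.157
```

View pics/w3.png

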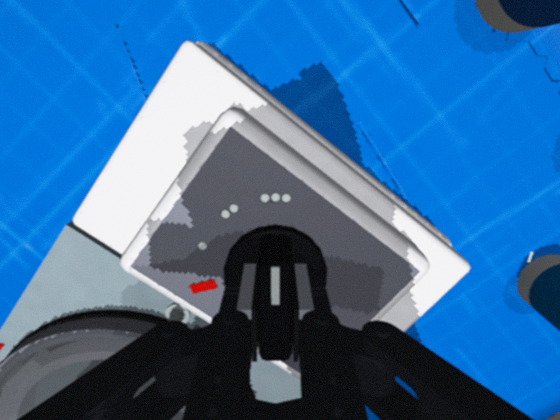

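Run:
```python
from h import *
p=[.583,-.2266,.1195]
for y in list(np.arange(-26.5,64,15))+[64]:
    robot.line_to(p,down(y)); st(); print(np.round(robot.current_torque(),2))
robot.pause(.2);st()
fingers.gripper_to(.4);st()
robot.line_to([p[0],p[1],.25]);st()
im,K,E=cam("wrist");save(im,"w4",sc=1.4);np.savez("w4.npz",im=im,K=K,E=E)
```

```text
t 9.71 pos [ 0.5838 -0.2261  0.1199] rot [-1.7993e+02 -7.0000e-02 -2.6620e+01] F [1.8 1.5 2.5] gap 0.153
[ 0.2  -0.3  -0.02]
t 10.12 pos [ 0.584  -0.2255  0.1199] rot [-1.7991e+02 -9.0000e-02 -1.1640e+01] F [1.8 2.9 2.3] gap 0.154
[ 0.59 -0.51  0.03]
t 10.53 pos [ 0.584  -0.2249  0.1199] rot [-1.7989e+02 -1.1000e-01  3.3400e+00] F [2.5 4.5 3.8] gap 0.156
[ 1.04 -0.65 -0.03]
t 10.93 pos [ 0.5839 -0.2242  0.1199] rot [-1.7987e+02 -1.2000e-01  1.8400e+01] F [1.7 6.4 3.4] gap 0.153
[ 1.12 -0.54  0.1 ]
t 11.34 pos [ 0.5836 -0.2236  0.1199] rot [-1.7984e+02 -1.5000e-01  3.3380e+01] F [2.2 6.4 4.9] gap 0.154
[ 1.35 -0.3  -0.11]
t 11.75 pos [ 0.5832 -0.2232  0.1199] rot [-1.7981e+02 -1.7000e-01  4.8410e+01] F [1.  7.  5.3] gap 0.157
[ 1.49 -0.16  0.  ]
t 12.16 pos [ 0.5827 -0.2228  0.1199] rot [-179.79   -0.2    63.43] F [-0.6  7.9  7.5] gap 0.158
[1.57 0.08 0.04]
t 12.41 pos [ 0.5827 -0.2227  0.1199] rot [-179.79   -0.2    63.93] F [-0.9  7.7  6.8] gap 0.158
[1.55 0.1  0.02]
t 12.61 pos [ 0.5827 -0.2228  0.1199] rot [-179.79   -0.19   63.93] F [-1.2  7.   6.2] gap 0.155
t 12.94 pos [ 0.5818 -0.2285  0.1186] rot [-1.7992e+02  1.4000e-01  6.3820e+01] F [0.  0.3 1.1] gap 0.402
t 13.96 pos [ 0.5823 -0.2265  0.2488] rot [-1.7987e+02  2.0000e-02  6.4000e+01] F [-0.8  0.8 -0.2] gap 0.405
```

View pics/w4.png

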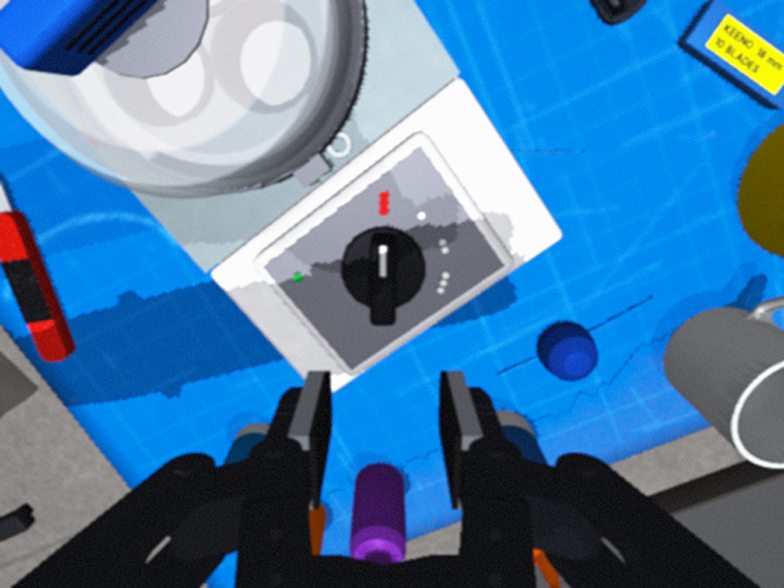

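Run:
```python
from h import *
d=np.load("w4.npz");im,K,E=d["im"],d["K"],d["E"]
print(unproj(np.array([[383,267]])/1.4,.095,K,E),unproj(np.array([[383,278]])/1.4,.125,K,E))
robot.line_to([.57,-.17,.31])
robot.move_to([.552,-.07,.32],down(11)); st(); print(np.round(robot.current_joint_positions(),1))
robot.pause(.2)
im,K,E=cam("wrist");save(im,"w5",sc=1.4);np.savez("w5.npz",im=im,K=K,E=E)
for yy in (11,41,71,101,106):
    q=robot.inverse_kinematics([.551,-.068,.178],down(yy)); print(yy,None if q is None else np.round(q,1))
```

```text
[[ 0.58265825 -0.22365648  0.095     ]] [[ 0.58404634 -0.2212466   0.125     ]]
t 15.69 pos [ 0.5519 -0.0713  0.3192] rot [1.7998e+02 8.0000e-02 1.0940e+01] F [ 0.2 -0.9  0.3] gap 0.400
[ 19.7  18.4 -19.6  76.9   6.1  85.8 -78.4]
11 [ 19.6  22.5 -19.2  91.5   7.8  67.4 -80.3]
41 [ 22.8  23.  -23.6  91.4   9.8  67.6 -51.9]
71 [ 26.2  23.8 -28.4  91.2  12.   68.  -23.7]
101 [ 29.6  24.7 -33.4  91.1  14.3  68.5   4.3]
106 [ 30.2  24.9 -34.2  91.1  14.7  68.6   9. ]
```

View pics/w5.png

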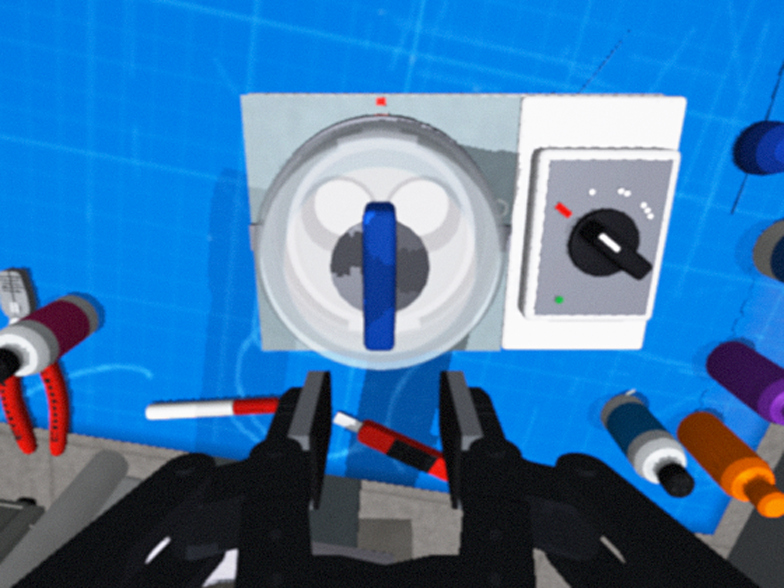

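Run:
```python
from h import *
d=np.load("w5.npz");im,K,E=d["im"],d["K"],d["E"]
hsv=cv2.cvtColor(im,cv2.COLOR_RGB2HSV)
m=((hsv[...,0]>100)&(hsv[...,0]<130)&(hsv[...,1]>130)).astype(np.uint8);m[:, :245]=0;m[:,300:]=0;m[256:]=0;m[:135]=0
cs,_=cv2.findContours(m,0,2);c=max(cs,key=cv2.contourArea);r=cv2.minAreaRect(c);print(r)
b=cv2.boxPoints(r);P=unproj(b,.19,K,E);print(P.round(4))
save(im,"w5d",(160,60,380,260),3.5)
```

```text
((270.4999694824219, 196.99996948242188), (22.999996185302734, 103.99998474121094), 0.0)
[[ 0.5133 -0.0662  0.19  ]
 [ 0.5929 -0.052   0.19  ]
 [ 0.596  -0.068   0.19  ]
 [ 0.5167 -0.0838  0.19  ]]
```

View pics/w5d.png

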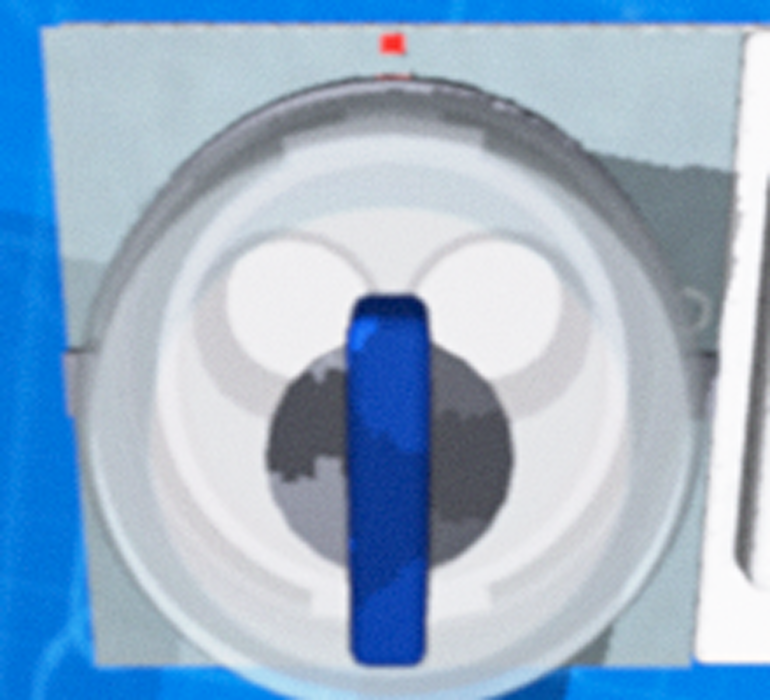

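Run:
```python
from h import *
p=[.553,-.068]
fingers.gripper_to(0.5)
robot.line_to(p+[.22],down(10.9),velocity=.2)
print(robot.line_to(p+[.178],velocity=.07,f_stop=8)); st()
fingers.gripper_to(0,force=90); robot.pause(.1);st()
q=robot.current_tool_pos()
print(robot.line_to([q[0],q[1],.1735],velocity=.02)); st()
```

```text
False
t 17.59 pos [ 0.5532 -0.0679  0.178 ] rot [-1.80e+02 -1.00e-02  1.09e+01] F [0.4 0.2 0.6] gap 0.499
t 18.03 pos [ 0.5534 -0.0679  0.1788] rot [ 1.7998e+02 -8.0000e-02  1.0900e+01] F [-0.3  0.8  3.8] gap 0.196
False
t 18.41 pos [ 0.5537 -0.0679  0.1746] rot [ 1.7997e+02 -5.0000e-02  1.0900e+01] F [-2.1 -0.2  7.5] gap 0.191
```

Run:
```python
from h import *
p=[.553,-.068,.1723]
robot.line_to(p,velocity=.02);st()
for y in (20,30,40,50,60):
    robot.line_to(p,down(y)); st(); print(np.round(robot.current_torque(),2))
```

```text
t 18.66 pos [ 0.5536 -0.0679  0.1737] rot [ 1.7997e+02 -1.1000e-01  1.0900e+01] F [-2.1  0.4  7.7] gap 0.196
t 18.97 pos [ 0.5544 -0.0681  0.174 ] rot [179.89  -0.19  20.05] F [ 0.7 -0.4  7.4] gap 0.201
[0.01 0.21 0.12]
t 19.29 pos [ 0.5545 -0.0681  0.1741] rot [179.86  -0.18  30.05] F [0.1 0.1 6.8] gap 0.195
[0.07 0.23 0.22]
t 19.62 pos [ 0.5545 -0.0681  0.174 ] rot [ 1.7983e+02 -1.6000e-01  4.0050e+01] F [0.3 0.6 8.3] gap 0.196
[0.04 0.26 0.12]
t 19.94 pos [ 0.5544 -0.0681  0.174 ] rot [ 1.7981e+02 -1.2000e-01  5.0050e+01] F [0.8 0.3 7. ] gap 0.197
[0.06 0.25 0.14]
t 20.27 pos [ 0.5544 -0.068   0.174 ] rot [ 1.798e+02 -8.000e-02  6.005e+01] F [-0.3 -0.4  8.3] gap 0.193
[0.01 0.23 0.13]
```

Run:
```python
from h import *
p=[.5545,-.068,.1723]
for y in (75,90,101):
    robot.line_to(p,down(y))
st()
robot.line_to([.5545,-.068,.20],velocity=.05);st()
robot.line_to([.5545,-.068,.32],velocity=.15);st()
c=vision.calibration("top");K,E=np.array(c["mtx"]),np.array(c["extrinsics"])
for n,x,y,z in [("pad",336,122,.044),("pad",302,86,.044),("pad",370,92,.044),("sheet",190,275,.02),("sheet",165,150,.02),("ruler",150,100,.01),("pliers",247,303,.01),("agi",373,180,.06)]:
    print(n,unproj([130+x/2.5,130+y/2.5],z,K,E).round(3))
im,K,E=cam("scene");save(im,"s3",(100,150,480,400),2)
im,K,E=cam("wrist");save(im,"w6")
```

```text
t 21.43 pos [ 0.5539 -0.0668  0.1733] rot [-1.7995e+02 -5.0000e-02  1.0114e+02] F [-4.3  1.3  8.2] gap 0.190
t 22.12 pos [ 0.5542 -0.0685  0.1995] rot [-1.7995e+02  1.0000e-02  1.0096e+02] F [ 0.2  0.5 -3.1] gap 0.195
t 23.07 pos [ 0.5539 -0.0681  0.3188] rot [-1.7987e+02 -3.0000e-02  1.0101e+02] F [ 0.5  0.2 -2.7] gap 0.198
pad [[0.716 0.105 0.044]]
pad [[0.773 0.158 0.044]]
pad [[0.763 0.052 0.044]]
sheet [[0.481 0.333 0.02 ]]
sheet [[0.678 0.376 0.02 ]]
ruler [[0.761 0.404 0.01 ]]
pliers [[0.438 0.246 0.01 ]]
agi [[0.623 0.048 0.06 ]]
```

View pics/s3.png

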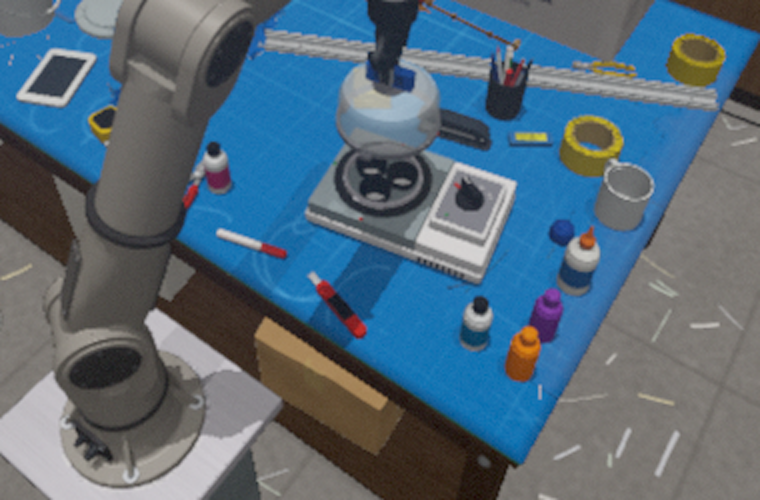

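View pics/w6.png

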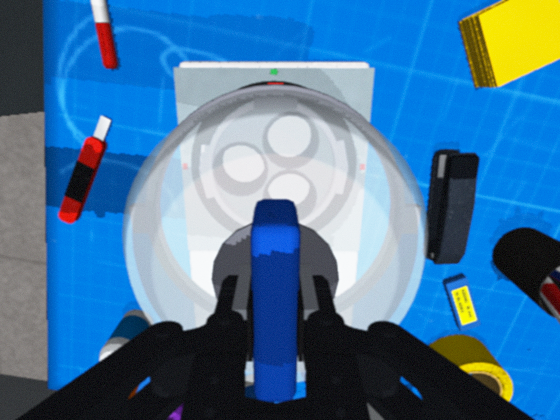

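Run:
```python
from h import *
robot.line_to([.58,.19,.32],velocity=.2);st(); print(np.round(robot.current_joint_positions(),1))
robot.line_to([.58,.19,.14],velocity=.15)
print(robot.line_to([.58,.19,.106],velocity=.04,f_stop=5));st()
fingers.gripper_to(.5);st()
robot.line_to([.58,.19,.30],velocity=.2);st()
im,K,E=cam("wrist");save(im,"w7");np.savez("w7.npz",im=im,K=K,E=E)
# look at pockets + collar
robot.move_to([.5545,-.068,.27],down(101));robot.pause(.2);st();print(np.round(robot.current_joint_positions(),1))
im,K,E=cam("wrist");save(im,"w8",sc=1.4);np.savez("w8.npz",im=im,K=K,E=E)
```

```text
t 24.62 pos [0.5804 0.1883 0.32  ] rot [-1.8000e+02  8.0000e-02  1.0086e+02] F [ 0.   0.1 -2.3] gap 0.193
[  4.8  28.9 -41.2  66.8  18.6  90.6 -21.6]
True
t 26.67 pos [0.5795 0.1896 0.1109] rot [-1.7990e+02  4.0000e-02  1.0099e+02] F [-1.2 -1.2  4.8] gap 0.194
t 27.03 pos [0.5782 0.1887 0.109 ] rot [-1.7968e+02  8.0000e-02  1.0099e+02] F [ 0.2  0.6 -0.9] gap 0.503
t 28.13 pos [0.5795 0.1896 0.2986] rot [-1.7957e+02  1.1000e-01  1.0100e+02] F [-0.5 -0.5  0.1] gap 0.499
t 29.40 pos [ 0.5549 -0.0656  0.2703] rot [ 1.7995e+02 -4.0000e-02  1.0123e+02] F [-0.6  0.1  0. ] gap 0.499
[ 34.2  23.1 -41.4  81.7  15.2  80.8   3.9]
```

View pics/w7.png

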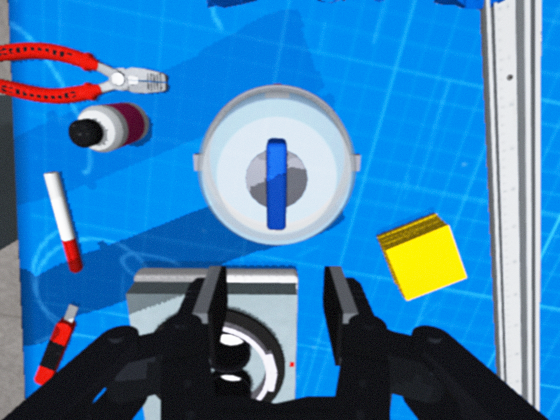

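View pics/w8.png

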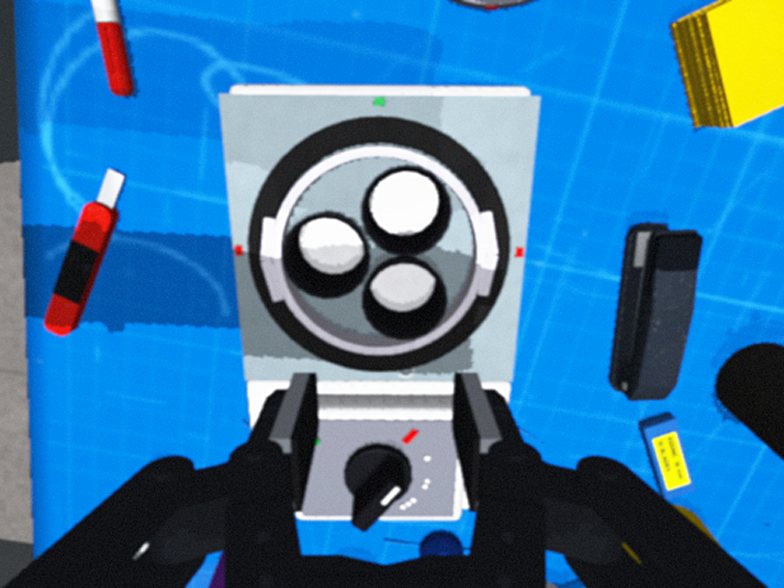

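Run:
```python
from h import *
d=np.load("w8.npz");im,K,E=d["im"].copy(),d["K"],d["E"]
im=cv2.resize(im,None,fx=2.5,fy=2.5)
a=np.linspace(0,2*np.pi,73)
def circ(cx,cy,r,z,col):
    uv=proj(np.c_[cx+r*np.cos(a),cy+r*np.sin(a),a*0+z],K,E)*2.5
    cv2.polylines(im,[uv.astype(np.int32)],True,col,1)
A=np.array([.5545,-.068]);y=np.radians(11)
circ(*A,.070,.078,(255,0,0));circ(*A,.064,.078,(255,0,0))
for k in (60,180,300):
    c=A+.0345*np.array([np.cos(y+np.radians(k)),np.sin(y+np.radians(k))]);print(k,c)
    circ(*c,.027,.077,(0,255,0)); circ(*c,.0245,.032,(255,255,0))
save(im,"w8o",(380,180,960,680),1.35)
```

```text
60 [ 0.5657321  -0.03537961]
180 [ 0.52063386 -0.07458291]
300 [ 0.57713404 -0.09403748]
```

View pics/w8o.png

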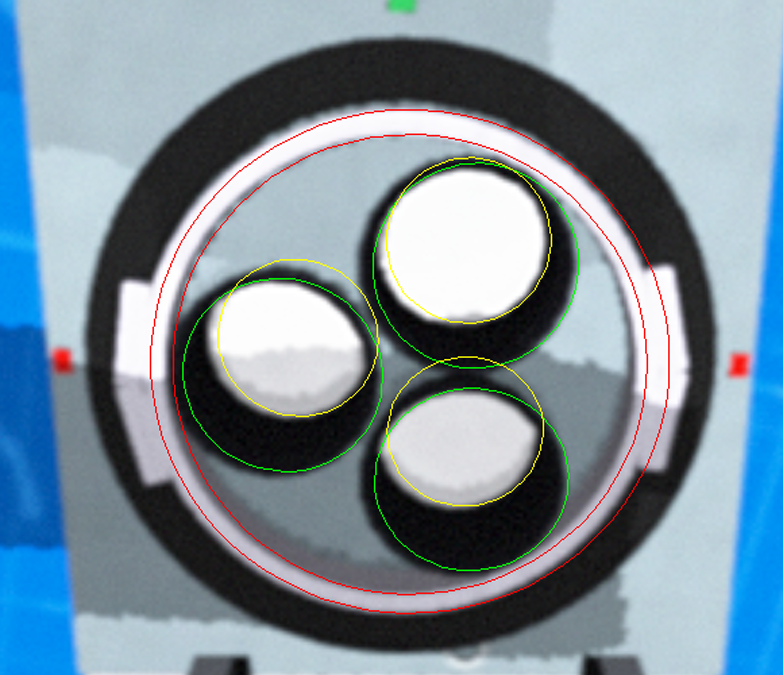

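Run:
```python
from h import *
d=np.load("w7.npz");im,K,E=d["im"],d["K"],d["E"]
c=unproj([87,132],.112,K,E)[0];print("mag cap",c)
robot.line_to([.5545,-.066,.30],velocity=.3)
robot.move_to([c[0],c[1],.26],down(101));robot.pause(.2);st();print(np.round(robot.current_joint_positions(),1))
im,K,E=cam("wrist");save(im,"w9",sc=1.4);np.savez("w9.npz",im=im,K=K,E=E)
```

```text
mag cap [0.41138386 0.20252929 0.112     ]
t 31.07 pos [0.4125 0.2014 0.26  ] rot [ 1.8000e+02 -2.0000e-02  1.0083e+02] F [ 0.4 -0.5  0.1] gap 0.498
[ 18.5  12.5 -54.6  97.2  10.5  75.7 -27.3]
```

View pics/w9.png

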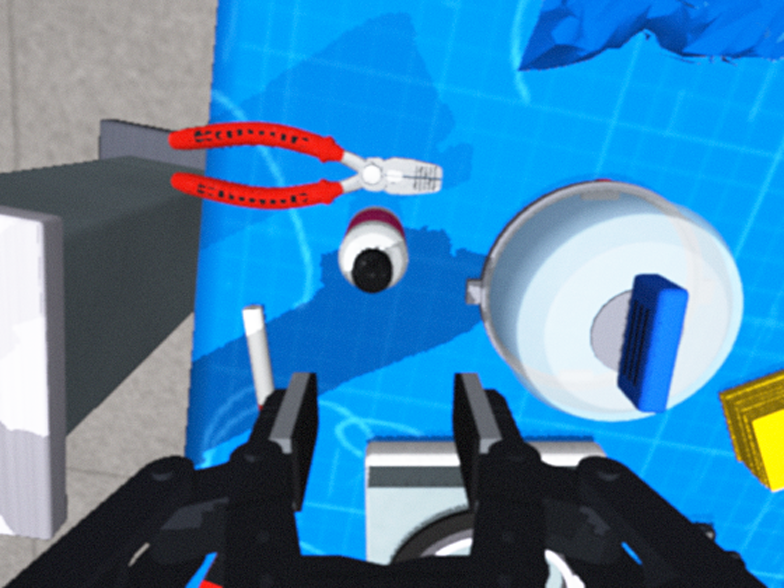

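Run:
```python
from h import *
d=np.load("w9.npz");im,K,E=d["im"],d["K"],d["E"]
c=unproj(np.array([[372,271],[374,256]])/1.4,.112,K,E);print(c)
print(unproj(np.array([[374,258]])/1.4,.094,K,E))
c=c[0]
fingers.gripper_to(.8)
robot.line_to([c[0],c[1],.15],velocity=.2);st()
print(robot.line_to([c[0],c[1],.082],velocity=.08,f_stop=6));st()
fingers.gripper_to(0,force=40);st()
im,K,E=cam("wrist");save(im,"w10")
im,K,E=cam("scene");save(im,"s4",(100,150,480,400),2)
```

```text
[[0.405263   0.20199832 0.112     ]
 [0.40479083 0.21083011 0.112     ]]
[[0.40549278 0.20484621 0.094     ]]
t 32.19 pos [0.4059 0.2026 0.1508] rot [ 1.7991e+02 -4.0000e-02  1.0101e+02] F [ 0.6 -0.4  0.6] gap 0.797
False
t 33.19 pos [0.4057 0.2023 0.0824] rot [ 1.7994e+02 -2.0000e-02  1.0100e+02] F [ 1.1 -0.   0.4] gap 0.799
t 33.53 pos [0.4056 0.2022 0.0827] rot [179.94   0.   101.  ] F [-0.7  0.7  4.7] gap 0.499
```

View pics/w10.png

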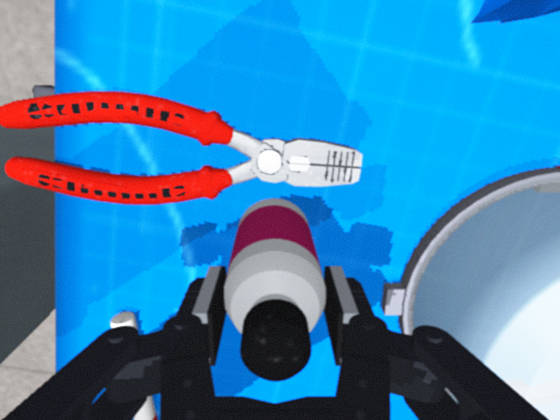

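Run:
```python
from h import *
c=robot.current_tool_pos()
robot.line_to([c[0],c[1],.235],velocity=.2);st()
im,K,E=cam("wrist");save(im,"w11",sc=1.4)
q=robot.current_tool_pos()
np.savez("w11.npz",im=im,K=K,E=E,q=q)
```

```text
t 34.55 pos [0.4048 0.2015 0.2337] rot [-1.7985e+02  4.0000e-02  1.0099e+02] F [-0.1 -0.7 -1.4] gap 0.500
```

View pics/w11.png

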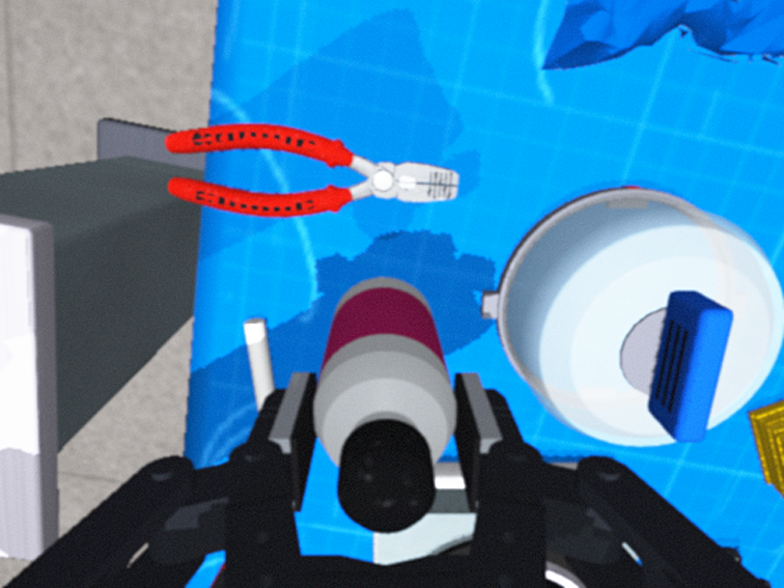

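Run:
```python
from h import *
d=np.load("w11.npz");im,K,E,q=d["im"],d["K"],d["E"],d["q"]
y=np.radians(101);ax=np.array([np.cos(y),np.sin(y)])
for uv in [(386,475),(386,485)]:
    c=unproj(np.array([uv])/1.4,q[2]+.030,K,E)[0]; o=(c-q)[:2];print(c,o,"along tool x",o@ax)
img=cv2.resize(im,None,fx=1.4,fy=1.4);a=np.linspace(0,6.28,60)
for off in (0.,):
  o=q[:2]+off*ax
  for r,z,col in ((.022,-.082,(0,255,0)),(.022,.012,(255,255,0)),(.0,.03,(255,0,0))):
    uv=proj(np.c_[o[0]+r*np.cos(a),o[1]+r*np.sin(a),a*0+q[2]+z],K,E)*1.4
    cv2.polylines(img,[uv.astype(np.int32)],True,col,2)
save(img,"w11o",(280,240,500,560),1.8)
```

```text
[0.40457314 0.20746962 0.26340206] [-8.93405820e-05  5.98822955e-03] along tool x 0.005895255896411297
[0.40510867 0.20471942 0.26340206] [0.00044619 0.00323803] along tool x 0.003093400491025579
```

View pics/w11o.png

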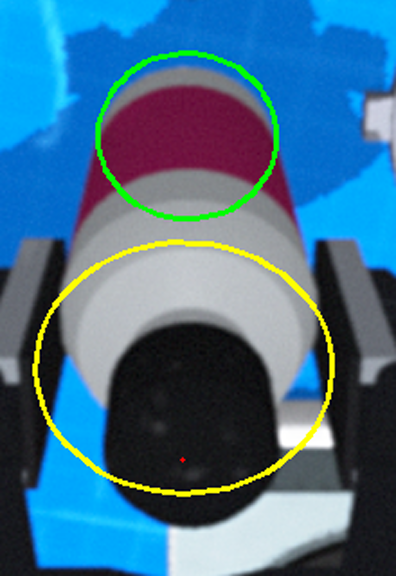

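Run:
```python
from h import *
p=[.5632,-.0349]
robot.line_to([.45,.02,.235],velocity=.3)
robot.line_to(p+[.235],down(101),velocity=.2);robot.pause(.2);st()
print(robot.line_to(p+[.165],velocity=.1,f_stop=6));robot.pause(.15);st()
im,K,E=cam("wrist");save(im,"w12",sc=1.4)
im,K,E=cam("scene");save(im,"s5",(200,180,400,320),3.5)
```

```text
t 36.35 pos [ 0.5624 -0.0339  0.2354] rot [-1.800e+02  3.000e-02  1.011e+02] F [ 0.2  0.7 -1.6] gap 0.502
False
t 37.35 pos [ 0.5639 -0.0348  0.1659] rot [1.799e+02 3.000e-02 1.010e+02] F [-0.3  0.3 -1.2] gap 0.503
```

View pics/w12.png

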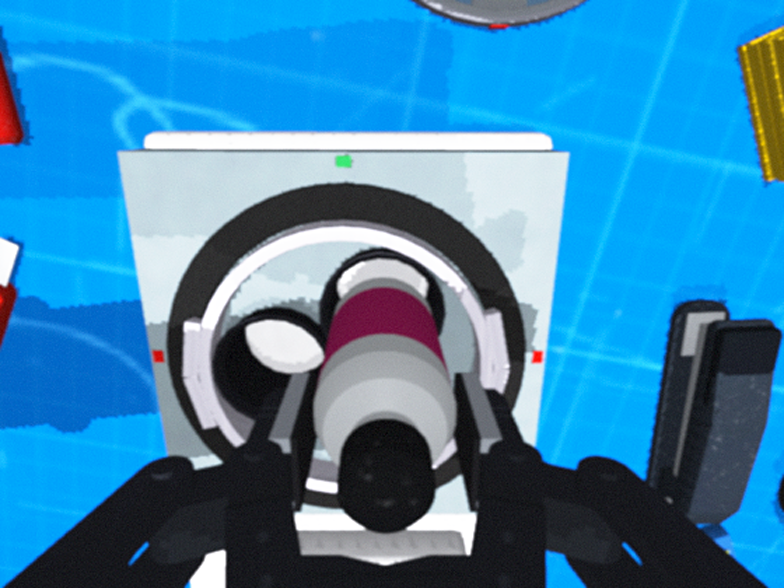

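View pics/s5.png

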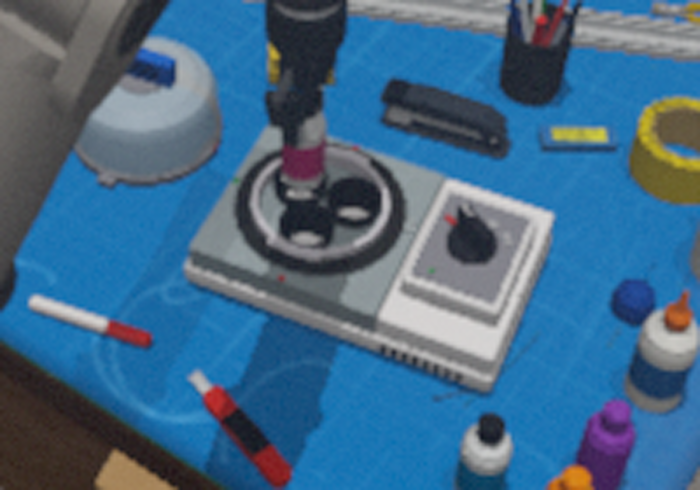

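Run:
```python
from h import *
p=[.5632,-.0349]
print(robot.line_to(p+[.113],velocity=.06,f_stop=6));robot.pause(.1);st()
```

```text
True
t 38.33 pos [ 0.5618 -0.0351  0.1145] rot [-1.7979e+02 -4.0000e-02  1.0100e+02] F [-1.  -0.7  5.1] gap 0.505
```

Run:
```python
from h import *
fingers.gripper_to(.72);st()
q=robot.current_tool_pos()
robot.line_to([q[0],q[1],.26],velocity=.15)
im,K,E=cam("wrist");save(im,"w13")
robot.line_to([.50,-.2,.26],velocity=.3)
robot.move_to([.405,-.343,.26],down(101));robot.pause(.2);st();print(np.round(robot.current_joint_positions(),1))
im,K,E=cam("wrist");save(im,"w14",sc=1.4);np.savez("w14.npz",im=im,K=K,E=E)
```

```text
t 38.66 pos [ 0.5607 -0.0354  0.1132] rot [-1.7964e+02 -8.0000e-02  1.0099e+02] F [-0.6  0.1 -0.7] gap 0.721
t 41.49 pos [ 0.4067 -0.3407  0.2602] rot [ 1.7994e+02 -2.0000e-02  1.0129e+02] F [-0.3 -0.6  0. ] gap 0.721
[ 68.5  19.5 -40.3  87.3  12.7  77.9  38.5]
```

View pics/w13.png

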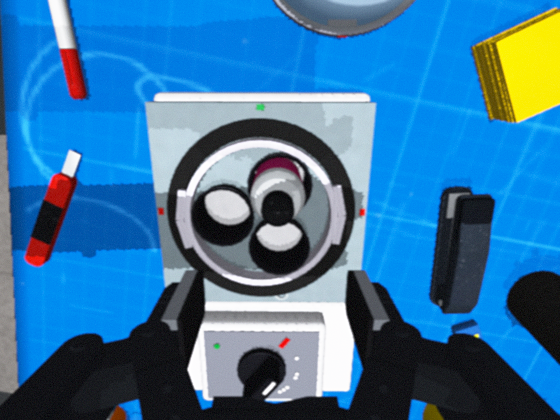

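View pics/w14.png

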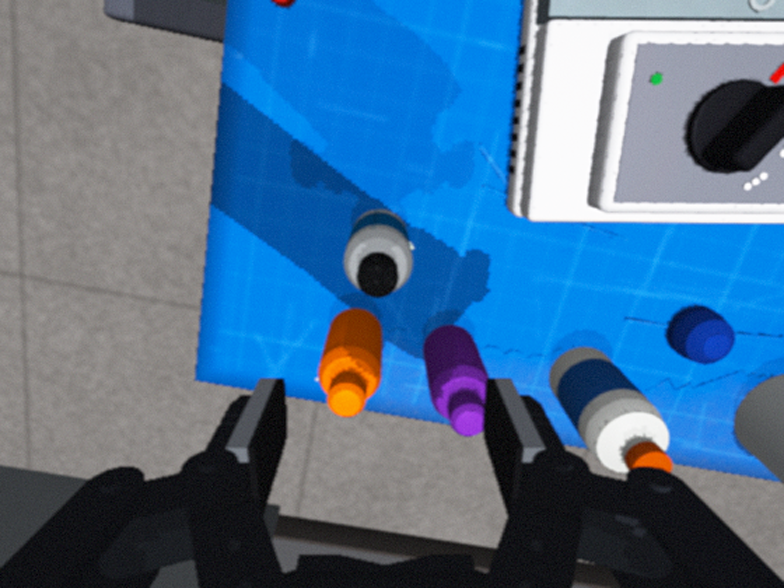

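Run:
```python
from h import *
d=np.load("w14.npz");im,K,E=d["im"],d["K"],d["E"]
c=unproj(np.array([377,275])/1.4,.112,K,E)[0];print(c)
for p in [(351,360),(460,385)]: print(unproj(np.array(p)/1.4,.08,K,E))
robot.line_to([c[0],c[1],.16],down(101),velocity=.2);st()
print(robot.line_to([c[0],c[1],.082],velocity=.08,f_stop=6));st()
fingers.gripper_to(0,force=40);st()
im,K,E=cam("wrist");save(im,"w15")
```

```text
[ 0.40287623 -0.34198664  0.112     ]
[[ 0.39849616 -0.4138114   0.08      ]]
[[ 0.47504349 -0.4178915   0.08      ]]
t 42.19 pos [ 0.4038 -0.3421  0.1608] rot [1.7993e+02 5.0000e-02 1.0103e+02] F [ 0.3 -0.4 -0.2] gap 0.720
False
t 43.32 pos [ 0.4034 -0.3423  0.0826] rot [1.7995e+02 6.0000e-02 1.0100e+02] F [ 0.3 -0.3  0.3] gap 0.717
t 43.62 pos [ 0.4033 -0.3424  0.0828] rot [1.7996e+02 8.0000e-02 1.0099e+02] F [ 0.2 -0.3  4.3] gap 0.501
```

View pics/w15.png

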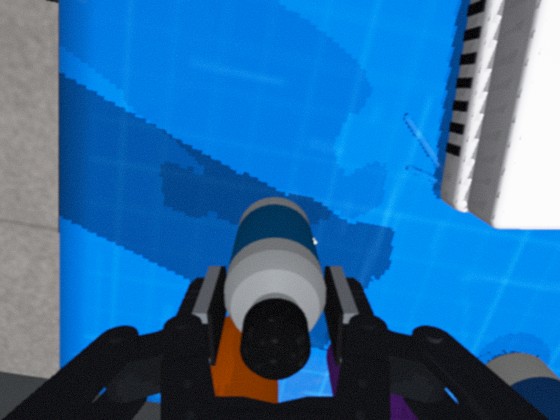

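Run:
```python
from h import *
c=robot.current_tool_pos();p=[.5746,-.0936]
robot.line_to([c[0],c[1],.25],velocity=.2)
robot.line_to([.5,-.2,.25],velocity=.3)
robot.line_to(p+[.25],down(101),velocity=.2);robot.pause(.2);st()
print(robot.line_to(p+[.165],velocity=.1,f_stop=6));robot.pause(.15);st()
im,K,E=cam("wrist");save(im,"w16")
print(robot.line_to(p+[.113],velocity=.06,f_stop=6));robot.pause(.1);st()
im,K,E=cam("wrist");save(im,"w17")
```

```text
t 46.38 pos [ 0.574  -0.0957  0.2499] rot [-1.7996e+02  6.0000e-02  1.0081e+02] F [ 0.2  0.2 -1. ] gap 0.500
False
t 47.53 pos [ 0.5752 -0.0936  0.1659] rot [1.799e+02 4.000e-02 1.010e+02] F [-0.5  1.  -2. ] gap 0.503
True
t 48.47 pos [ 0.5736 -0.0936  0.1149] rot [-1.7985e+02 -5.0000e-02  1.0100e+02] F [-0.3 -0.   4.5] gap 0.502
```

View pics/w17.png

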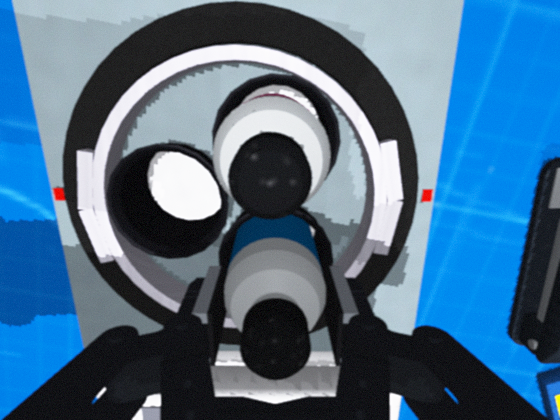

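Run:
```python
from h import *
fingers.gripper_to(.72)
q=robot.current_tool_pos()
robot.line_to([q[0],q[1],.27],velocity=.15)
im,K,E=cam("wrist");save(im,"w18",sc=1.4);np.savez("w18.npz",im=im,K=K,E=E)
robot.move_to([.58,.17,.28],down(101));robot.pause(.2);st();print(np.round(robot.current_joint_positions(),1))
im,K,E=cam("wrist");save(im,"w19",sc=1.4);np.savez("w19.npz",im=im,K=K,E=E)
im,K,E=cam("top");save(im,"t3",sc=1.4);np.savez("t3.npz",im=im,K=K,E=E)
print([(np.round(d["rect"]).tolist(),round(d["p"],2)) for d in recognise("cyan_ink_a_mid","top")])
print([(np.round(d["rect"]).tolist(),round(d["p"],2)) for d in recognise("magenta_ink_mid","top")])
```

```text
t 51.32 pos [0.5808 0.1675 0.2797] rot [-1.7998e+02  6.0000e-02  1.0077e+02] F [ 0.1  0.4 -0.7] gap 0.721
[ 10.4  30.  -45.9  72.7  21.2  85.8 -22.3]
[([404.0, 241.0, 18.0, 15.0], 0.66), ([319.0, 216.0, 13.0, 10.0], 0.65), ([405.0, 262.0, 16.0, 12.0], 0.47)]
[]
```

View pics/w18.png

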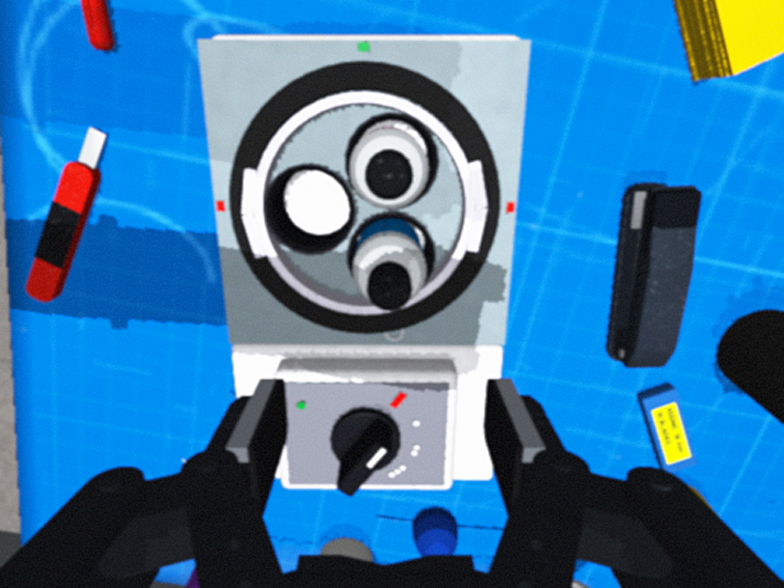

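View pics/w19.png

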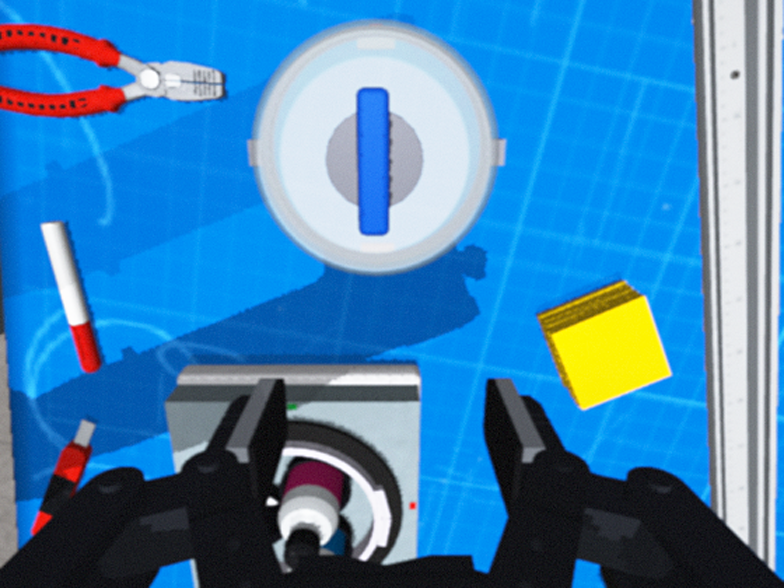

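View pics/t3.png

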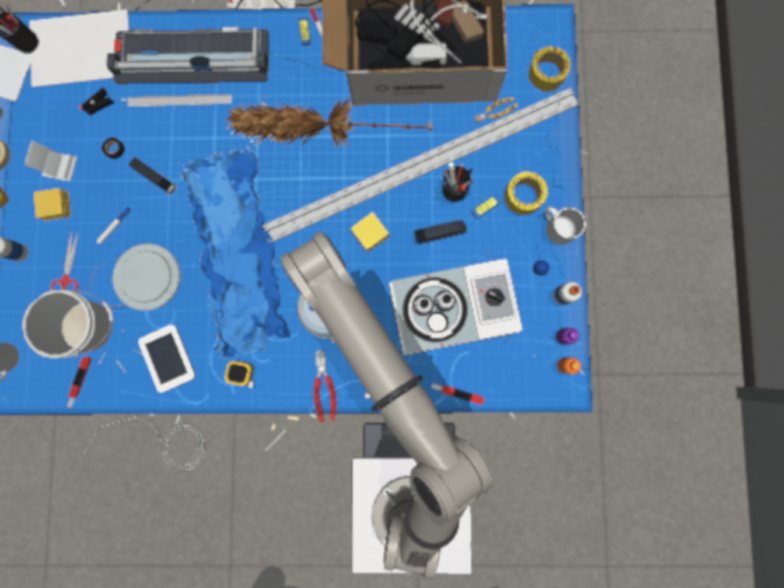

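```bash
cat >> h.py <<'E'
def handle(im,K,E,z,box):
    hsv=cv2.cvtColor(im,cv2.COLOR_RGB2HSV)
    m=((hsv[...,0]>105)&(hsv[...,0]<128)&(hsv[...,1]>130)).astype(np.uint8)
    k=np.zeros_like(m);k[box[1]:box[3],box[0]:box[2]]=1;m*=k
    cs,_=cv2.findContours(m,0,2);c=max(cs,key=cv2.contourArea);r=cv2.minAreaRect(c);b=cv2.boxPoints(r);P=unproj(b,z,K,E)
    e1,e2=P[1]-P[0],P[2]-P[1];e=e1 if np.linalg.norm(e1)>np.linalg.norm(e2) else e2
    return P.mean(0),np.degrees(np.arctan2(e[1],e[0]))%180,np.linalg.norm(e1),np.linalg.norm(e2)
E
python3 - <<'E'
from h import *
d=np.load("w19.npz");im,K,E=d["im"],d["K"],d["E"]
print(handle(im,K,E,.122,(235,55,295,175)))
d=np.load("w7.npz");im,K,E=d["im"],d["K"],d["E"]
print(handle(im,K,E,.122,(262,130,295,240)))
d=np.load("w18.npz");K,E=d["K"],d["E"]
for n,uv in (("mag",(388,175)),("cyan",(389,286))): print(n,unproj(np.array(uv)/1.4,.144,K,E).round(4))
E
```

```text
(array([0.56318867, 0.22490384, 0.122     ]), np.float64(100.8653655670546), np.float64(0.01607795237749083), np.float64(0.07730935218039509))
(array([0.57924893, 0.19001961, 0.122     ]), np.float64(101.56451312294942), np.float64(0.016650656848218405), np.float64(0.07986958245580887))
mag [[ 0.5614 -0.0371  0.144 ]]
cyan [[ 0.5728 -0.0928  0.144 ]]
```

Run:
```python
from h import *
d=np.load("w18.npz");im,K,E=d["im"].copy(),d["K"],d["E"]
im=cv2.resize(im,None,fx=2.5,fy=2.5)
a=np.linspace(0,2*np.pi,73)
def circ(cx,cy,r,z,col):
    uv=proj(np.c_[cx+r*np.cos(a),cy+r*np.sin(a),a*0+z],K,E)*2.5
    cv2.polylines(im,[uv.astype(np.int32)],True,col,1)
A=np.array([.5525,-.0675])
circ(*A,.070,.078,(255,0,0));circ(*A,.064,.078,(255,0,0))
save(im,"w18o",(380,100,960,620),1.35)
robot.line_to([.565,.223,.26],velocity=.1);robot.pause(.3);st()
i2,K,E=cam("wrist");save(i2,"w20");print(handle(i2,K,E,.122,(210,100,340,300)))
np.savez("w20.npz",im=i2,K=K,E=E)
```

```text
t 52.55 pos [0.5654 0.2223 0.2602] rot [1.7998e+02 1.0000e-02 1.0093e+02] F [-0.2  0.2  0.6] gap 0.719
(array([0.56286784, 0.22766053, 0.122     ]), np.float64(101.38746566766515), np.float64(0.016717156174939032), np.float64(0.08089703114654266))
```

View pics/w18o.png

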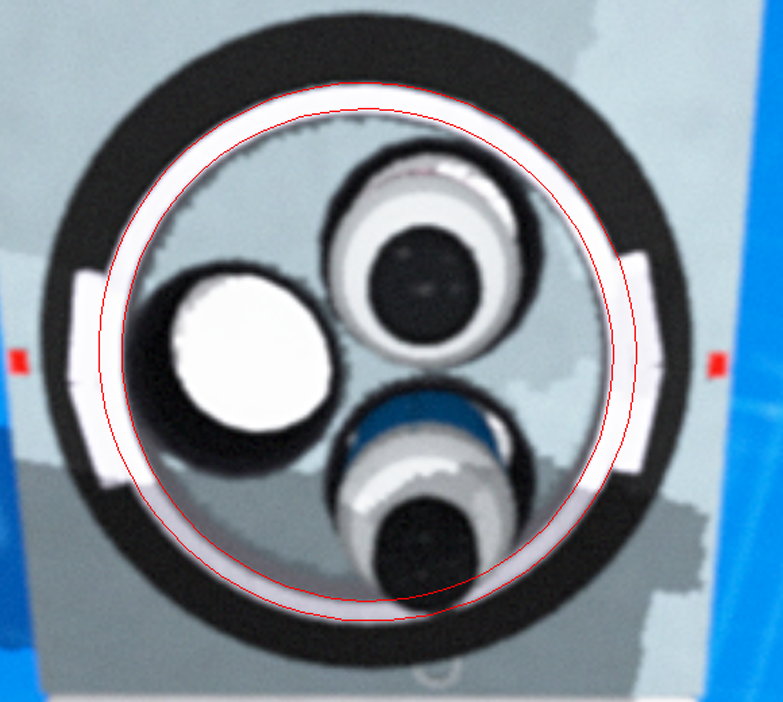

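View pics/w20.png

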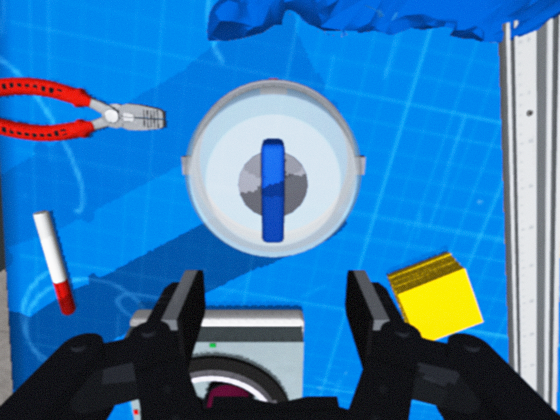

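Run:
```python
from h import *
p=[.563,.226]
fingers.gripper_to(.5)
robot.line_to(p+[.16],down(101),velocity=.15)
print(robot.line_to(p+[.111],velocity=.06,f_stop=6));st()
fingers.gripper_to(0,force=90);robot.pause(.1);st()
robot.line_to(p+[.32],velocity=.15);st()
im,K,E=cam("wrist");save(im,"w21")
```

```text
False
t 54.71 pos [0.5633 0.2263 0.1114] rot [ 1.7995e+02 -2.0000e-02  1.0100e+02] F [-0.4  0.7  0. ] gap 0.502
t 55.15 pos [0.5634 0.2263 0.1118] rot [ 1.7993e+02 -2.0000e-02  1.0100e+02] F [-0.8  0.8  3.6] gap 0.188
t 56.69 pos [0.5626 0.2256 0.3189] rot [-1.7988e+02  4.0000e-02  1.0101e+02] F [-0.4  0.4 -3.2] gap 0.195
```

View pics/w21.png

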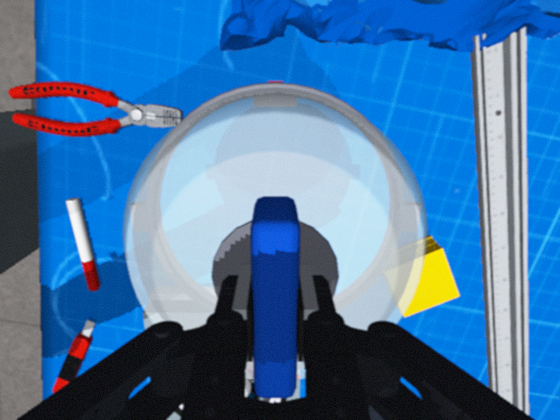

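Run:
```python
from h import *
p=[.5525,-.0675]
robot.line_to([.5525,.08,.32],down(101),velocity=.25)
robot.line_to(p+[.32],velocity=.15);robot.pause(.3);st()
print(robot.line_to(p+[.215],velocity=.12,f_stop=5));st()
im,K,E=cam("scene");save(im,"s6",(200,180,400,320),3.5)
print(robot.line_to(p+[.178],velocity=.03,f_stop=4));st()
```

```text
t 58.91 pos [ 0.5525 -0.0668  0.32  ] rot [179.99  -0.   101.07] F [ 0.3 -1.  -2. ] gap 0.186
False
t 59.93 pos [ 0.5532 -0.0673  0.216 ] rot [1.7989e+02 2.0000e-02 1.0100e+02] F [-0.2  0.  -3.4] gap 0.196
True
t 61.00 pos [ 0.5523 -0.0676  0.1813] rot [-1.7996e+02 -2.0000e-02  1.0100e+02] F [0.9 1.  3.5] gap 0.193
```

View pics/s6.png

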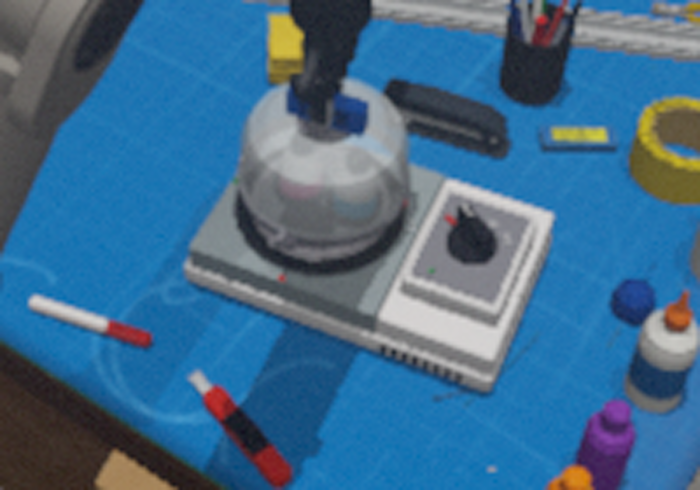

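Run:
```python
from h import *
p=[.5525,-.0675]
robot.line_to(p+[.1733],velocity=.02);st()
for y in (86,71,56,41,30,20,14,11):
    robot.line_to(p+[.1733],down(y)); st(); print(np.round(robot.current_torque(),2))
```

```text
t 61.49 pos [ 0.5525 -0.0675  0.1743] rot [-1.7974e+02 -3.0000e-02  1.0099e+02] F [-2.8 -0.9  7.7] gap 0.193
t 61.90 pos [ 0.5537 -0.0673  0.1749] rot [1.7982e+02 1.0000e-02 8.5950e+01] F [ 0.2 -0.2  7.1] gap 0.195
[ 0.02  0.12 -0.18]
t 62.31 pos [ 0.5537 -0.0673  0.1749] rot [ 1.7983e+02 -4.0000e-02  7.0960e+01] F [-0.   0.9  7.7] gap 0.193
[ 0.07  0.15 -0.22]
t 62.72 pos [ 0.5537 -0.0673  0.1749] rot [ 1.7985e+02 -8.0000e-02  5.5960e+01] F [-0.8  0.2  7.5] gap 0.194
[ 0.07  0.13 -0.26]
t 63.12 pos [ 0.5537 -0.0673  0.1749] rot [ 1.7987e+02 -1.3000e-01  4.0960e+01] F [0.3 0.2 7.8] gap 0.194
[ 0.08  0.18 -0.17]
t 63.47 pos [ 0.5537 -0.0673  0.1749] rot [ 1.799e+02 -1.500e-01  2.995e+01] F [0.1 0.7 7.6] gap 0.195
[ 0.04  0.14 -0.15]
t 63.79 pos [ 0.5537 -0.0674  0.1749] rot [ 1.7992e+02 -1.6000e-01  1.9950e+01] F [-0.2 -0.3  7.8] gap 0.196
[ 0.03  0.16 -0.22]
t 64.05 pos [ 0.5537 -0.0674  0.1749] rot [ 1.7994e+02 -1.7000e-01  1.3950e+01] F [-0.3 -0.2  7.2] gap 0.194
[ 0.    0.14 -0.2 ]
t 64.30 pos [ 0.5537 -0.0674  0.1749] rot [179.95  -0.18  10.96] F [ 0.3 -0.1  7.2] gap 0.196
[ 0.02  0.16 -0.23]
```

Run:
```python
from h import *
p=[.5525,-.0675,.1733]
for y in (9.5,8,7,6,5):
    robot.line_to(p,down(y)); robot.pause(.1);t=robot.current_torque()[2];st(); print(np.round(t,2))
    if t<-.6: break
```

```text
t 64.65 pos [ 0.5537 -0.0674  0.1749] rot [ 1.7995e+02 -1.7000e-01  9.4900e+00] F [-0.3  0.1  6.8] gap 0.197
-0.02
t 65.00 pos [ 0.5536 -0.0676  0.1749] rot [ 1.7992e+02 -1.7000e-01  8.0400e+00] F [-0.2 -1.4  7.2] gap 0.188
0.11
t 65.35 pos [ 0.5537 -0.0676  0.1749] rot [ 1.7987e+02 -1.6000e-01  7.2300e+00] F [-1.  -0.9  7.7] gap 0.193
0.97
t 65.70 pos [ 0.5537 -0.0676  0.1749] rot [ 1.7983e+02 -1.6000e-01  6.3900e+00] F [ 0.  -2.4  7.9] gap 0.193
1.66
t 66.05 pos [ 0.5537 -0.0677  0.1749] rot [ 1.7978e+02 -1.6000e-01  5.5200e+00] F [ 1.1 -2.1  7.6] gap 0.193
2.24
```

Run:
```python
from h import *
p=[.5525,-.0675]
robot.line_to(p+[.1733],down(9));st();print(robot.current_torque()[2])
robot.line_to(p+[.1795],velocity=.02);robot.pause(.1);st()
fingers.gripper_to(.5);st()
robot.line_to(p+[.32],velocity=.15)
robot.line_to([.552,-.07,.32],down(11));robot.pause(.3);st()
im,K,E=cam("wrist");save(im,"w22",sc=1.4);print(handle(im,K,E,.19,(245,135,300,256)))
d=np.load("w5.npz");print(handle(d["im"],d["K"],d["E"],.19,(245,135,300,256)))
```

```text
t 66.30 pos [ 0.5537 -0.0675  0.1749] rot [ 1.7993e+02 -1.7000e-01  9.0500e+00] F [-0.7 -0.9  7.3] gap 0.196
0.1509765004206015
t 66.86 pos [ 0.5531 -0.0675  0.1797] rot [ 1.7999e+02 -8.0000e-02  8.9900e+00] F [2.8 1.3 2.1] gap 0.193
t 67.23 pos [ 0.5517 -0.0675  0.179 ] rot [-1.7997e+02  1.1000e-01  8.9900e+00] F [ 0.3 -0.4  0.6] gap 0.499
t 68.87 pos [ 0.552  -0.0699  0.3199] rot [-1.7999e+02  1.0000e-02  1.1000e+01] F [ 0.6  0.7 -0. ] gap 0.501
(array([ 0.55576199, -0.06810712,  0.19      ]), np.float64(11.5096067113804), np.float64(0.016972506656973172), np.float64(0.0808390542706942))
(array([ 0.55471288, -0.06749799,  0.19      ]), np.float64(10.096650485824547), np.float64(0.08091873329197233), np.float64(0.016262203007844363))
```

View pics/w22.png

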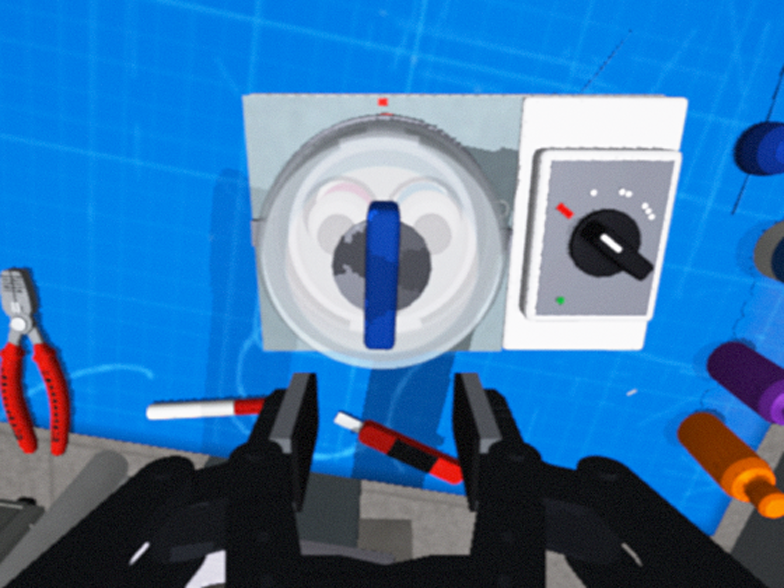

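Run:
```python
from h import *
p=[.583,-.224]
robot.line_to([.57,-.17,.32],velocity=.25)
robot.move_to(p+[.25],down(63.5));robot.pause(.2);st();print(np.round(robot.current_joint_positions(),1))
im,K,E=cam("wrist");save(im,"w23",sc=1.4)
fingers.gripper_to(.42)
robot.line_to(p+[.16],velocity=.2)
print(robot.line_to(p+[.119],velocity=.08,f_stop=8)); st()
fingers.gripper_to(0,force=30); st()
```

```text
t 70.56 pos [ 0.5835 -0.2231  0.2509] rot [ 1.7992e+02 -2.0000e-02  6.3550e+01] F [-0.5 -0.8 -0.9] gap 0.504
[ 38.   29.6 -30.1  72.6  14.5  81.4 -17.4]
False
t 72.11 pos [ 0.583  -0.224   0.1188] rot [-1.7998e+02 -1.0000e-02  6.3500e+01] F [-0.1  0.7  0.4] gap 0.418
t 72.42 pos [ 0.5824 -0.2234  0.1198] rot [-1.7992e+02  1.0000e-02  6.3510e+01] F [-4.1  1.6  5.4] gap 0.153
```

View pics/w23.png

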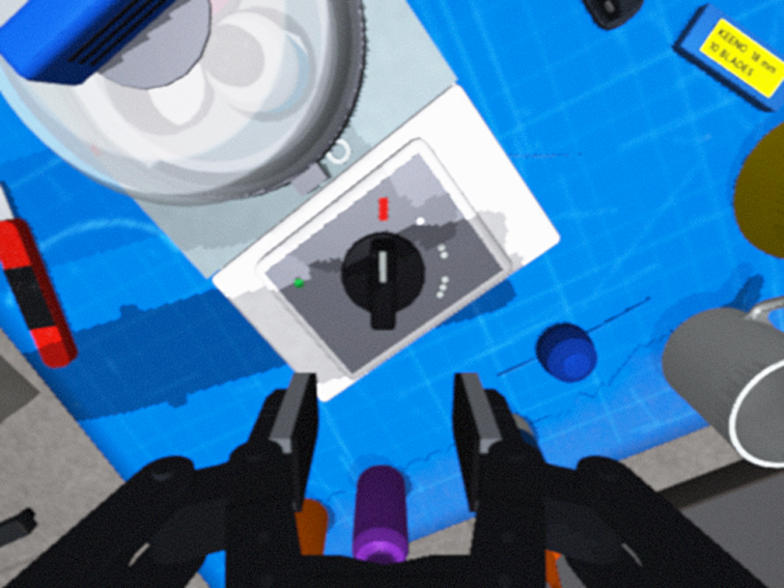

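Run:
```python
from h import *
p=[.583,-.224,.1195]
for y in (48.5,33.5,18.5,3.5,-6.5):
    robot.line_to(p,down(y)); st()
robot.pause(.3)
fingers.gripper_to(.42);st()
robot.line_to([.583,-.224,.26],velocity=.15);robot.pause(.2);st()
im,K,E=cam("wrist");save(im,"w24",sc=1.4)
```

```text
t 72.83 pos [ 0.5827 -0.2237  0.1198] rot [-1.7997e+02  2.0000e-02  4.8650e+01] F [-2.8  1.7  5. ] gap 0.155
t 73.24 pos [ 0.583  -0.224   0.1198] rot [1.800e+02 1.000e-02 3.369e+01] F [-3.6  1.5  4.4] gap 0.156
t 73.65 pos [ 0.5831 -0.2244  0.1198] rot [ 1.7995e+02 -1.0000e-02  1.8730e+01] F [-3.   0.7  4.8] gap 0.160
t 74.06 pos [ 0.5832 -0.2248  0.1198] rot [ 1.7993e+02 -4.0000e-02  3.7400e+00] F [-2.2  0.4  5.6] gap 0.153
t 74.38 pos [ 0.5832 -0.2251  0.1198] rot [ 1.7991e+02 -5.0000e-02 -6.1800e+00] F [-2.3 -1.8  6. ] gap 0.154
t 75.03 pos [ 0.5832 -0.2236  0.119 ] rot [-179.96   -0.     -6.39] F [-0.4 -0.2 -0.4] gap 0.422
t 76.32 pos [ 0.5825 -0.2239  0.2588] rot [-1.7997e+02  1.2000e-01 -6.5000e+00] F [ 0.9 -0.4 -0. ] gap 0.419
```

View pics/w24.png

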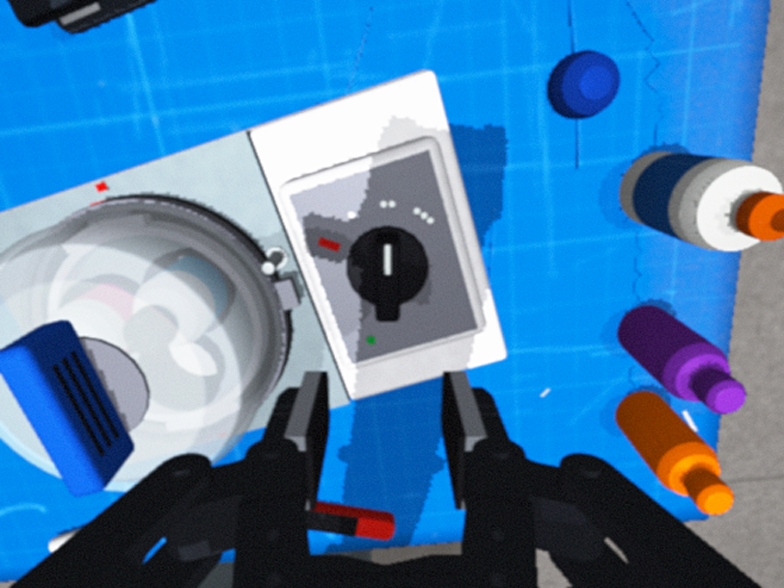

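Run:
```python
from h import *
robot.line_to([.57,-.17,.32],velocity=.25)
robot.move_to([.54,-.15,.38],down(101));robot.pause(.3);st()
im,K,E=cam("wrist");save(im,"w25",sc=1.4)
im2,K2,E2=cam("scene");s0=cv2.imread("pics/scene0.png")
cv2.imwrite("pics/cmp.png",np.hstack([cv2.resize(x[190:310,240:380],None,fx=2.8,fy=2.8,interpolation=cv2.INTER_CUBIC) for x in (s0,im2[:,:,::-1])]))
d=np.load("w1.npz")
print(handle(im,K,E,.19,(255,60,358,120)),handle(d["im"],d["K"],d["E"],.19,(255,60,358,120)))
for x in (s0[:,:,::-1],im2): print(handle(np.ascontiguousarray(x),K2,E2,.18,(275,200,310,235)))
```

```text
t 78.71 pos [ 0.54   -0.15    0.3799] rot [-179.99   -0.    101.  ] F [ 0.4 -0.1 -0.3] gap 0.421
(array([ 0.55202268, -0.06810579,  0.19      ]), np.float64(9.057068346319378), np.float64(0.01737535866909522), np.float64(0.07674603341575277)) (array([ 0.5512865 , -0.06814184,  0.19      ]), np.float64(11.143923733499022), np.float64(0.07607535413901952), np.float64(0.01673341794223721))
(array([ 0.55028224, -0.07012372,  0.18      ]), np.float64(12.737588497986565), np.float64(0.10201320666368249), np.float64(0.02555259969090668))
(array([ 0.55033613, -0.07064428,  0.18      ]), np.float64(11.206291190290393), np.float64(0.10124711272878255), np.float64(0.0266947558402213))
```

View pics/cmp.png

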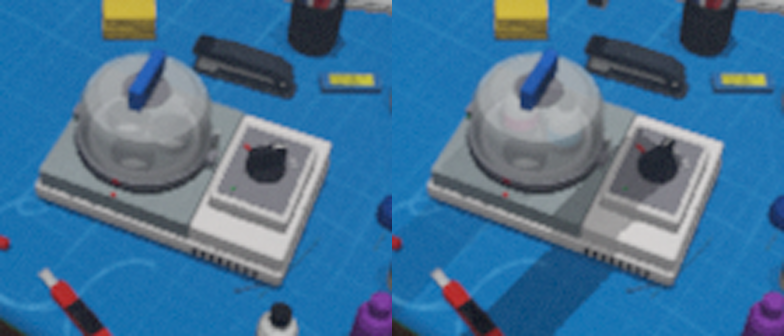

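View pics/w25.png

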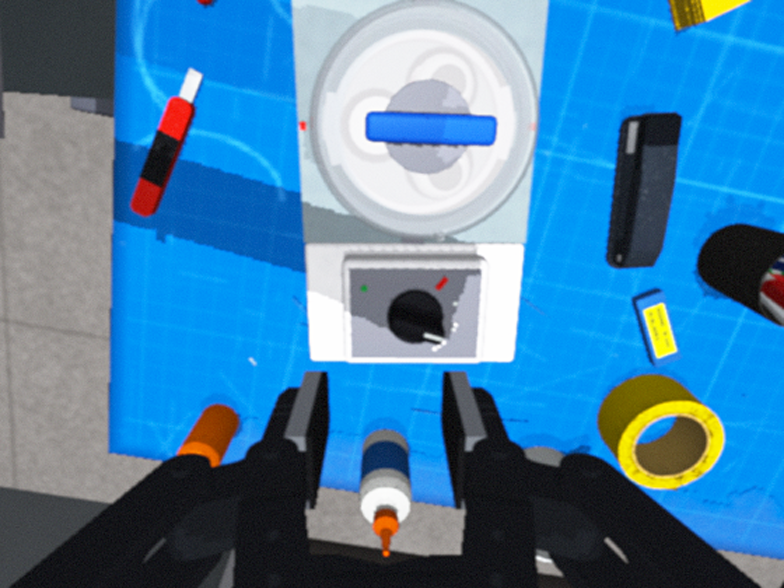

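Run:
```python
from h import *
workorder.close_job(); st()
```

```text
the job is handed in; nothing more can be done
the job is handed in; nothing more can be done
```

I ran the whole sequence and handed the job in at about 79 s of the 208 s allowed. No verdict was reported.

**What was done**
- I turned the dial from three dots to red, then pressed, twisted and lifted the cover off.
- I put the magenta bottle in pocket_0 and a cyan bottle in pocket_2. In both cases the foot touched the floor at the expected height. Pocket_1 is empty, because I saw only these two ink bottles on the reachable part of the table.
- While I loaded the bottles, the cover was knocked about 4 cm aside. I found it again in the pictures, put it back on and turned it clockwise to the end stop, where it sprang up.
- I turned the dial to two dots.

**Last checks**
- The dial points at two dots, and the locking pin stands up behind the cover's ear.
- The handle is centred within about 1 mm of where it was at the start, and looks the same height as before in the scene picture. I did not measure the cover's height after letting it go.
- The handle sits about 2° (0.035 rad) clockwise of where it started, within the 0.12 rad allowed.
- I saw both bottles upright before the cover went back on, and they still show through the dome.
- I moved none of the other things, and they look unmoved. The gripper was clear of everything at hand-in.

**What disagreed**
- My readings of the agitator's axis, from camera and touch, differed by 1–3 mm. I settled it by overlaying the collar outline on a picture.
- Readings of the handle angle from different pictures varied by about 2°.

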